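Lock the plug gauges away in the coded cabinet

ROBOT

A 6-joint arm with a two-finger parallel gripper is mounted at the origin on the work surface. World frame = base frame: x ahead of the robot, y to its left, z up, the work surface at z = 0. Lengths are in m, angles in rad, forces in N, time in s.
With the tool pointing down it reaches from about 0.275 to 0.725 m from the base axis. Payload 15.9 kg.
Tool frame: the origin (TCP) lies on the centre line of the jaws, within the pads' length; the fingertips stand 14 mm ahead of it and the grasp point (between the pads) lies 5 mm behind it; z points along the fingers, x is the direction in which the jaws open and shut, and the axes are right-handed (so a half turn about z gives the same grasp; the last joint's range is limited). The gripper opens to 85 mm and grips with 20 to 120 N. Pads are 22 mm wide; open, the fingers measure 114 mm over their backs; the gripper's body (76 mm by 85 mm) begins 54 mm behind the grasp point. The pads swing forward as they close: fully open they stand 13 mm farther back than shut.
Start: joints at [1.18, 0.213, -0.034, 1.323, 0, 1.571], TCP at [0.19, 0.462, 0.245] pointing down, gripper open.
Joint ranges: [-2.98, 2.98], [-0.74, 1.72], [-1.14, 1.35], [-2.1, 2.04], [-1.57, 1.44], [-3.14, 3.14]. Speed limits (rad/s): [1.89, 1.89, 2.39, 2.57, 3.14, 3.14].

INTERFACE

Orientations are given as [roll, pitch, yaw] about the fixed x, y, z axes, in that order (R = Rz(yaw) Ry(pitch) Rx(roll)).
In Python, from cell import env gives the robot as it stands. The module is installed in compiled form; this text tells all that it offers.
- The arm moves only by the tool drive_tool, never from a script. Its argument "deltas" is a list of rows, each a list of 2 entries, a list of its own where there are three numbers: the shift along the world's x, y, z in mm, then the turn, a rotation vector about the world's x, y, z in rad. A call has 1 to 12 rows; each row is the pose to reach, as a shift and turn from the pose commanded when the call began; what a row does not reach only later rows make up. A row lasts 1/12 s, in which the tool goes at most 41.7 mm and 7.16 degrees, less where a joint would pass 70% of its speed; a pose out of reach is approached as far as the arm can. A call with a gripper value outside its range is refused whole. "jaw" is the finger opening in mm, from 0 to 85.4, set as the call begins (left out, the last holds). The fingers move at their own pace and stop on an object; the grip force is fixed at half the most. Time passes only in rows, so rows that repeat a pose let the fingers close. It gives the time, the measured TCP pose, the force and the opening at its end, in the units of the state.
- env.state(): the state, without advancing time (a new reading comes with each control period).
- env.camera(name): name is "scene" or "top" or "wrist"; returns a dict with "image" (384x512x3 uint8, blue, green, red), "fx", "fy", "cx", "cy" (pixels), "R" (3x3) and "t" (3): a world point X has camera coordinates R X + t. Camera axes: x right, y down, z forward; pixel columns grow to the right and rows downward; lengths in m; the calibration is good to about 2 mm. A picture is of the moment at which its call begins. There is no depth.
- env.finish_job(): hands the job in, once; it reports no verdict.
The state is a dict: "time": time; "joints": joint angles; "qd": joint speeds; "tau": joint torques, N m; "ee_pos": TCP position; "eef_rot": TCP orientation; "force": force on the tool from outside, world axes, zero at the start; "moment": the same for the moment, N m; "width": opening from 0.0 (shut) to 1.0 (fully open).
Only numpy, scipy, OpenCV 4.12 (cv2) and the standard library are available. Lean on these libraries where they do the work, as an engineer would, in place of code of your own. Each camera call takes 0.05 s, during which the arm holds its last target.

TASK

Set the cabinet's combination dials, the nearer to its mark 3 and the farther to its mark 2 (counting clockwise from the long zero mark), and then slide the clear shutter fully open. Hang every plug gauge on the bench by the eye in its handle on its own hook inside, the round one on the left hook, the square one in the middle and the tapered one on the right (one may be missing today), without knocking the window frame with gauge or gripper. Then slide the shutter fully shut, turn the farther dial back to its zero mark, and leave the bowl, mug and hammer where they are.

Things in the scene. Friction and masses are not known exactly. Their poses are not given: they have to be found in the camera images.
- cabinet: Grey steel gauge cabinet fixed on the bench, 360 (x) x 390 (y) x 178 mm high, floor 4 mm thick. Origin: centre of its underside; x points away from the robot, y to the robot's left, turned up to 7 degrees. Three narrow windows side by side in its top; at the right of them a 132 mm wide closed panel with two dials.
- window_frame: The steel frame round the three windows, part of the cabinet top (170 to 178 mm above the bench); same origin and axes as the cabinet. Each window is 72 mm wide (y), centred on its hook in y, and 163 mm long, from x = -158 to x = +5 mm in the cabinet's frame. Bars 10 mm wide separate the windows.
- hooks: Inside the cabinet (same origin and axes): a cross rail at x = -30 mm, 10 mm thick, top 113 mm above the bench, with a hook under each window: an 8 mm round rod, centre line 106 mm above the bench, from the rail towards the robot (-x) to x = -80 mm, where the tip turns up to 124 mm above the bench. A hung gauge's underside is 24 mm above the bench.
- hook_left (a point): Seat of the left hook (robot's left, +y): the point on top of the rod where the top edge of a gauge's eye should rest, 18 mm behind (+x) the middle of the upturned tip and 110 mm above the bench; axes as the cabinet's. Hooks are 82 mm apart.
- hook_middle (a point): Seat of the middle hook (in the middle): the point on top of the rod where the top edge of a gauge's eye should rest, 18 mm behind (+x) the middle of the upturned tip and 110 mm above the bench; axes as the cabinet's. Hooks are 82 mm apart.
- hook_right (a point): Seat of the right hook (robot's right, next to the dial panel): the point on top of the rod where the top edge of a gauge's eye should rest, 18 mm behind (+x) the middle of the upturned tip and 110 mm above the bench; axes as the cabinet's. Hooks are 82 mm apart.
- round_gauge_center (a point): Plug gauge with a round steel plug, 50 mm diameter. 145 mm high, about 0.4 kg. On the 35 mm high plug stands a central flat handle, 44 mm wide (gauge y), 12 mm thick (x), solid from 88 to 145 mm above the underside: grip it there across the 12 mm. Point: gauge centre, 72.5 mm above the underside; z up. Starts upright at the cabinet's right, x turned up to 35 deg from the world's. May be absent.
- round_gauge_eye (a point): Point of the round gauge at the middle of the top edge of its eye, 88 mm above its underside, which is to rest on the hook. The eye is a hole through the handle along the gauge's x, 30 mm wide from 46 to 73 mm above the underside, then narrowing like a roof (45 deg sides) to a peak at 88 mm; it centres itself on the rod, its peak 2 mm above it.
- square_gauge_center (a point): Plug gauge with a square steel plug, 46 x 46 mm. 145 mm high, about 0.4 kg. On the 35 mm high plug stands a central flat handle, 44 mm wide (gauge y), 12 mm thick (x), solid from 88 to 145 mm above the underside: grip it there across the 12 mm. Point: gauge centre, 72.5 mm above the underside; z up. Starts upright at the cabinet's right, x turned up to 35 deg from the world's. May be absent.
- square_gauge_eye (a point): Point of the square gauge at the middle of the top edge of its eye, 88 mm above its underside, which is to rest on the hook. The eye is a hole through the handle along the gauge's x, 30 mm wide from 46 to 73 mm above the underside, then narrowing like a roof (45 deg sides) to a peak at 88 mm; it centres itself on the rod, its peak 2 mm above it.
- taper_gauge_center (a point): Plug gauge with a tapering (cone) steel plug, 50 mm diameter at the underside, 22 mm at the top. 145 mm high, about 0.4 kg. On the 35 mm high plug stands a central flat handle, 44 mm wide (gauge y), 12 mm thick (x), solid from 88 to 145 mm above the underside: grip it there across the 12 mm. Point: gauge centre, 72.5 mm above the underside; z up. Starts upright at the cabinet's right, x turned up to 35 deg from the world's. May be absent.
- taper_gauge_eye (a point): Point of the taper gauge at the middle of the top edge of its eye, 88 mm above its underside, which is to rest on the hook. The eye is a hole through the handle along the gauge's x, 30 mm wide from 46 to 73 mm above the underside, then narrowing like a roof (45 deg sides) to a peak at 88 mm; it centres itself on the rod, its peak 2 mm above it.
- shutter (a joint): Clear plastic shutter in an aluminium edge, 175 x 240 mm, that slides over the windows on top of the cabinet (its plate lies 180 to 185 mm above the bench). Value in m: 0 fully shut (towards the robot), 0.172 fully open, pushed away from the robot along the cabinet's +x. About 2.5 N of friction; it stays where it is left.
- shutter_handle (a point): Middle of the shutter's black handle, an upright bar 70 mm long (along the cabinet's y), 14 mm thick (x), its top 220 mm above the bench, its foot 185 mm; this point is 202.5 mm above the bench. It moves with the shutter.
- dial_near (a joint): Combination dial nearer the robot on the right panel: 68 mm disc with a grip bar 54 mm long, 13 thick, 8 to 42 mm above the panel, white pointer line at one end. Ten marks, 36 deg apart; the long one, away from the robot (cabinet +x), is 0; they count clockwise from above. Value: pointer angle, rad clockwise from mark 0 (-0.4 to 6.0). Stiff (0.05 N m), stays where left.
- dial_near_grip (a point): On the axis of the nearer dial, 207 mm above the bench (half-way up its grip bar); fixed to the cabinet, axes as the cabinet's.
- dial_far (a joint): Combination dial farther from the robot on the right panel: 68 mm disc with a grip bar 54 mm long, 13 thick, 8 to 42 mm above the panel, white pointer line at one end. Ten marks, 36 deg apart; the long one, away from the robot (cabinet +x), is 0; they count clockwise from above. Value: pointer angle, rad clockwise from mark 0 (-0.4 to 6.0). Stiff (0.05 N m), stays where left.
- dial_far_grip (a point): On the axis of the farther dial, 207 mm above the bench; fixed to the cabinet, axes as the cabinet's.
- bowl: Bystander: steel bowl, 130 mm wide, 60 mm high, beyond the gauges; origin at its underside. Leave alone.
- tankard: Bystander: metal mug, 72 mm wide, 100 mm high, left of the cabinet; origin at its underside. Leave alone.
- planishing_hammer: Bystander: hammer, 260 mm long, lying left of the cabinet. Leave alone.
Not all that is in view belongs to the job. Leave any green, orange or yellow look-alike of the part that bears taper_gauge_center alone.

How it is judged:
By the outcome, as a careful person would: the job done as asked, in the order asked, and still so for the second after the job is handed in, with the robot touching nothing.
Of round_gauge, square_gauge, taper_gauge only 2 to 3 are there at a start; the rules pass over those that are not, and their reading is None.
At some moment in a run one of round_gauge, square_gauge, taper_gauge may be knocked a few centimetres aside while the robot is not near it.
It also fails if it takes over 210 s, if anything falls off the work surface, if the arm or the gripper's body presses on something with over 40 N, if the wrist force passes 120 N, or if a joint passes its speed limit or range.

## Working session

There is one attempt and no reset: what is moved stays moved. The work goes in short steps, Python scripts to look and compute and a tool call to move; the robot and the scene stay as the last step left them, time stands still between calls to the robot, and variables do not carry over. Pictures are saved under pics/ and viewed, and the job is handed in when it is done.

Besides the shell and the picture viewer there is one more tool, called after ">>>" as name([rows], argument=value, ...), one row to a line, values as JSON. drive_tool: Moves the arm, as the interface text tells. Its arguments: {"type":"object","properties":{"deltas":{"type":"array"},"jaw":{"type":"number"}},"required":["deltas"]}

```bash
mkdir -p pics; ls
cat > h.py <<'E'
import numpy as np, cv2
from cell import env
def snap(n,f):
    c=env.camera(n); cv2.imwrite('pics/'+f,c['image']); return c
def ray(c,u,v,z):
    R=np.array(c['R']);t=np.array(c['t']);o=-R.T@t
    d=R.T@np.array([(u-c['cx'])/c['fx'],(v-c['cy'])/c['fy'],1])
    s=(z-o[2])/d[2]; return o+s*d
def proj(c,X):
    p=np.array(c['R'])@np.array(X)+np.array(c['t']); return np.array([c['fx']*p[0]/p[2]+c['cx'],c['fy']*p[1]/p[2]+c['cy']])
E
python3 - <<'E'
from h import *
import pickle
s=env.state();print(s)
for n in['scene','top','wrist']:
    c=snap(n,n+'0.png'); pickle.dump(c,open(n+'0.pkl','wb'))
    print(n,c['fx'],c['cx'],c['cy'],-np.array(c['R']).T@c['t'])
    print(np.round(c['R'],3))
E
```

```text
pics
{'time': 0.0, 'joints': array([ 1.18000507e+00,  2.13378191e-01, -3.50158552e-02,  1.32348809e+00,
       -1.03576801e-05,  1.57082933e+00]), 'qd': array([-0.0016122 , -0.00078137, -0.00191559,  0.00129775,  0.00061534,
        0.0002372 ]), 'tau': array([ 6.03942186e-03, -6.86161208e+01,  4.87118411e+01,  1.78029825e-02,
        5.07573043e-05,  2.12719357e-05]), 'ee_pos': array([0.19034864, 0.46202531, 0.2448223 ]), 'eef_rot': array([3.14158226e+00, 1.08580616e-03, 1.17997207e+00]), 'force': array([ 0.38523871, -0.54369253,  0.37548392]), 'moment': array([ 0.0229798 , -0.0207354 ,  0.02691713]), 'width': 1.0023537687388142}
scene 440.90420443833614 247.63220029869086 188.7766477768012 [ 1.45961612 -0.12826163  1.12981785]
[[ 0.103  0.995  0.013]
 [ 0.718 -0.065 -0.693]
 [-0.688  0.081 -0.721]]
top 401.94913560440403 255.28304488133972 189.83509335456762 [ 0.31571104 -0.0217944   1.3514126 ]
[[-0.012 -1.     0.001]
 [-0.983  0.012 -0.183]
 [ 0.183 -0.003 -0.983]]
wrist 267.63649548694644 256.02120445365676 192.79541956595176 [0.11345254 0.49325941 0.3733431 ]
[[ 0.383  0.924 -0.001]
 [ 0.876 -0.363  0.319]
 [ 0.294 -0.124 -0.948]]
```

View pics/scene0.png

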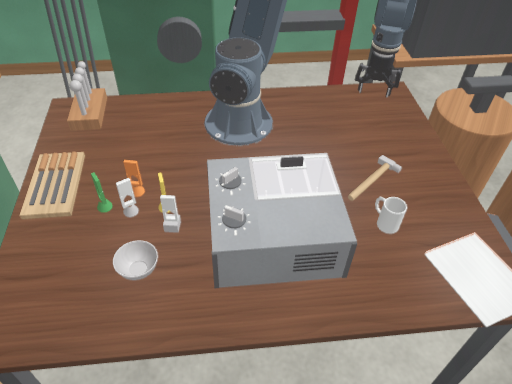

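View pics/top0.png

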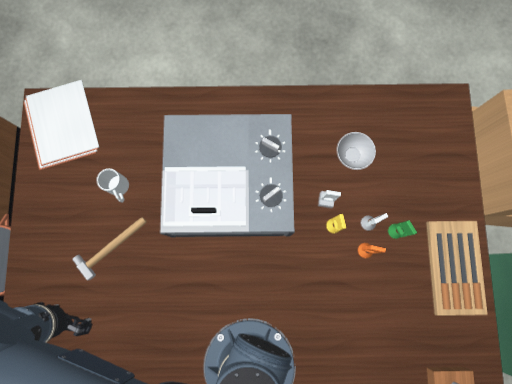

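View pics/wrist0.png

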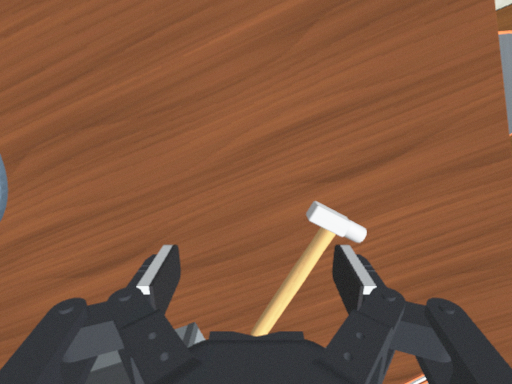

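Run:
```python
import cv2,pickle,numpy as np
t=cv2.imread('pics/top0.png');s=cv2.imread('pics/scene0.png')
a=cv2.resize(t[180:265,310:425],None,fx=5,fy=5,interpolation=cv2.INTER_CUBIC)
cv2.imwrite('pics/c1.png',a)
cv2.imwrite('pics/c2.png',cv2.resize(s[150:240,85:190],None,fx=6,fy=6,interpolation=cv2.INTER_CUBIC))
cv2.imwrite('pics/c3.png',cv2.resize(t[105:245,155:305],None,fx=5,fy=4.2,interpolation=cv2.INTER_CUBIC)[:600])
```

```text
(no output)
```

View pics/c1.png

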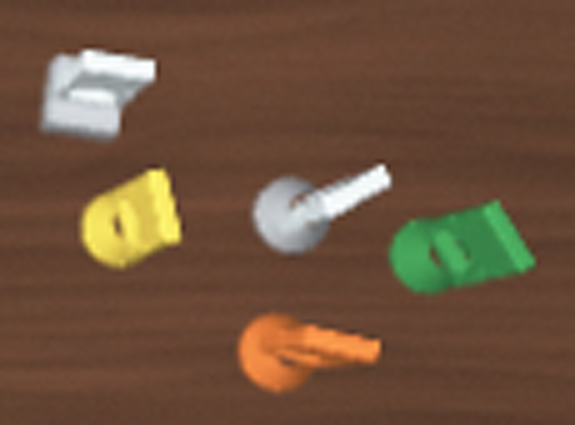

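View pics/c2.png

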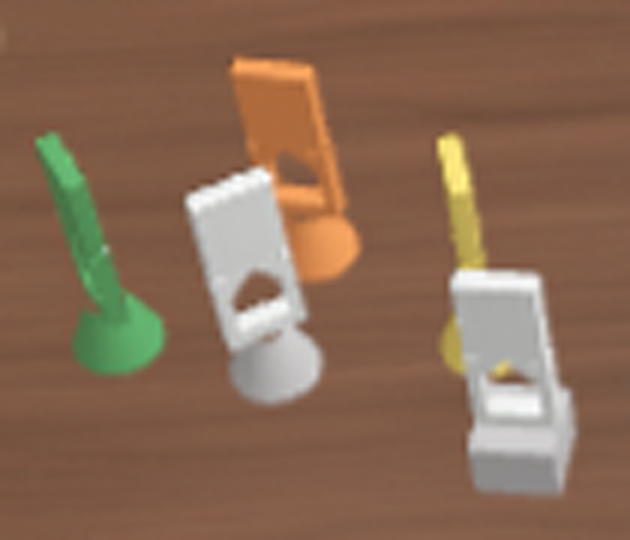

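View pics/c3.png

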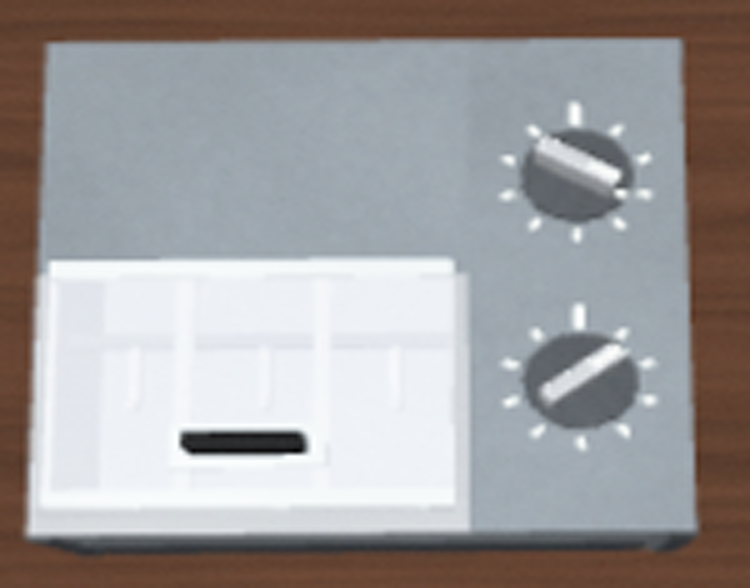

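Run:
```python
from h import *
import pickle
T=pickle.load(open('top0.pkl','rb'));im=T['image']
# cabinet top corners from crop c3 (x/5+155, y/4.2+105)
f=lambda x,y:(x/5+155-.4,y/4.2+105-.4)
for n,p in dict(fl=(46,43),fr=(682,39),nr=(696,530),nl=(28,534)).items(): print(n,f(*p),ray(T,*f(*p),.178).round(4))
# bystander
hsv=cv2.cvtColor(im,cv2.COLOR_BGR2HSV)
m=((im.max(2)<110)&(hsv[...,1]<70)).astype(np.uint8)
n,l,st,ce=cv2.connectedComponentsWithStats(m)
for i in range(1,n):
    x,y,w,h,a=st[i]
    if a>30 and 150<ce[i][0]<310 and 100<ce[i][1]<245: print(st[i],ce[i],ray(T,*ce[i],.186).round(4), ray(T,*ce[i],.22).round(4))
b=proj(T,[0,0,0]);print(b)
S=pickle.load(open('scene0.pkl','rb'))
# gauges: approx base center and top
g=lambda x,y:(x/5+310-.4,y/5+180-.4)
print('taper base centre',ray(T,*g(292,215),.012),'top',ray(T,*g(375,177),.145))
print('sq top',ray(T,*g(118,65),.145), ray(T,*g(85,60),.145),ray(T,*g(155,68),.145))
k=lambda x,y:(x/6+85-.4,y/6+150-.4)
print('scene: taper top',ray(S,*k(232,190),.145),'L,R',ray(S,*k(192,202),.145),ray(S,*k(268,174),.145))
print('scene sq top',ray(S,*k(497,278),.145),ray(S,*k(455,278),.145),ray(S,*k(540,278),.145))
```

```text
fl (163.79999999999998, 114.83809523809524) [0.7721 0.2531 0.178 ]
fr (291.0, 113.88571428571427) [ 0.7706 -0.1382  0.178 ]
nr (293.8, 230.7904761904762) [ 0.4114 -0.1362  0.178 ]
nl (160.2, 231.74285714285713) [0.4133 0.253  0.178 ]
[267 137  14  13  58] [274.46551724 140.65517241] [ 0.6829 -0.0851  0.186 ] [ 0.6722 -0.0832  0.22  ]
[260 143  19  15 135] [267.28888889 151.37037037] [ 0.6497 -0.0628  0.186 ] [ 0.64   -0.0616  0.22  ]
[260 185  16  17  90] [266.02222222 190.36666667] [ 0.5307 -0.057   0.186 ] [ 0.5244 -0.056   0.22  ]
[264 191  18  16 145] [274.16551724 199.46896552] [ 0.5032 -0.0805  0.186 ] [ 0.4977 -0.0787  0.22  ]
[191 208  25   5 120] [203.29166667 209.99166667] [0.4746 0.1272 0.186 ] [0.4699 0.1229 0.22  ]
[160 231 135   6 476] [227.50840336 234.06512605] [0.4036 0.0565 0.186 ] [0.401  0.0542 0.22  ]
[249.24212988 366.3212937 ]
taper base centre [ 0.44926484 -0.40096469  0.012     ] top [ 0.45837472 -0.41488782  0.145     ]
sq top [ 0.52887787 -0.26298221  0.145     ] [ 0.53221538 -0.24299152  0.145     ] [ 0.52675197 -0.28545681  0.145     ]
scene: taper top [ 0.45212064 -0.40289106  0.145     ] L,R [ 0.45915913 -0.42269359  0.145     ] [ 0.4418189  -0.38522459  0.145     ]
scene sq top [ 0.52776404 -0.26412145  0.145     ] [ 0.52583857 -0.28524379  0.145     ] [ 0.52973649 -0.24248386  0.145     ]
```

Run:
```python
import cv2
s=cv2.imread('pics/scene0.png')
cv2.imwrite('pics/c4.png',cv2.resize(s[150:285,200:355],None,fx=5,fy=4.4,interpolation=cv2.INTER_CUBIC))
```

```text
(no output)
```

View pics/c4.png

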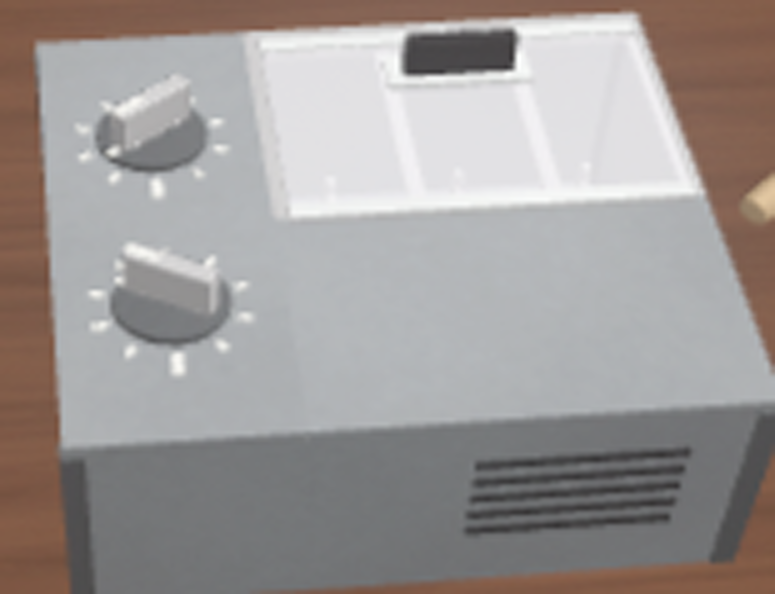

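>>> drive_tool([
  [[200,-260,120],[0,0,0.39]],
  [[200,-260,120],[0,0,0.39]],
  [[200,-260,120],[0,0,0.39]],
  [[200,-260,120],[0,0,0.39]],
  [[200,-260,120],[0,0,0.39]],
  [[200,-260,120],[0,0,0.39]],
  [[200,-260,120],[0,0,0.39]],
  [[200,-260,120],[0,0,0.39]],
  [[200,-260,120],[0,0,0.39]],
], jaw=40)

```text
time: 0.9
ee_pos: [0.3919, 0.1996, 0.3665]
eef_rot: [3.14, 0.0, 1.569]
force: [0.2, 1.2, 0.7]
width: 0.468
```

>>> drive_tool([
  [[180,-272,-5],[0,0,0]],
  [[180,-272,-5],[0,0,0]],
  [[180,-272,-5],[0,0,0]],
  [[180,-272,-5],[0,0,0]],
  [[180,-272,-5],[0,0,0]],
  [[180,-272,-5],[0,0,0]],
  [[180,-272,-5],[0,0,0]],
  [[180,-272,-5],[0,0,0]],
  [[180,-272,-5],[0,0,0]],
  [[180,-272,-5],[0,0,0]],
  [[180,-272,-5],[0,0,0]],
])

```text
time: 1.82
ee_pos: [0.5703, -0.0696, 0.36]
eef_rot: [-3.141, -0.0, 1.57]
force: [-0.8, 0.6, -0.2]
width: 0.468
```

Run:
```python
from h import *
import pickle
s=env.state();print(s['time'],s['joints'].round(3),s['ee_pos'],s['eef_rot'],s['width'],s['force'])
c=snap('wrist','w1.png'); pickle.dump(c,open('w1.pkl','wb'))
```

```text
1.8167 [-0.121  0.407  0.523  1.688  0.    -0.12 ] [ 0.57031544 -0.06956555  0.35999608] [-3.14089958e+00 -2.92114875e-04  1.56961011e+00] 0.46770176379982736 [-0.76243833  0.56233414 -0.17208425]
```

View pics/w1.png

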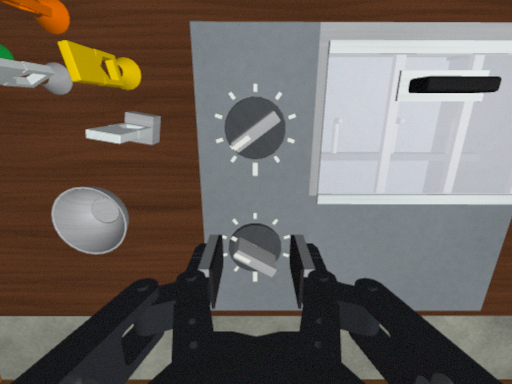

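Run:
```python
from h import *
import pickle
c=pickle.load(open('w1.pkl','rb'));im=c['image']
print(-np.array(c['R']).T@c['t'])
cv2.imwrite('pics/c5.png',cv2.resize(im[75:290,205:305],None,fx=2.75*2,fy=2.75,interpolation=cv2.INTER_CUBIC))
a=cv2.resize(im[80:180,205:305],None,fx=4,fy=4,interpolation=cv2.INTER_CUBIC);b=cv2.resize(im[200:300,205:305],None,fx=4,fy=4,interpolation=cv2.INTER_CUBIC)
cv2.imwrite('pics/c5.png',np.hstack([a,b]))
# disc by marks: white blobs at z=.178
m=(im.min(2)>215).astype(np.uint8)
n,l,st,ce=cv2.connectedComponentsWithStats(m)
for i in range(1,n):
    x,y=ce[i]
    if 3<st[i][4]<120 and 200<x<310 and 75<y<300: print(st[i],ce[i].round(1),ray(c,*ce[i],.178).round(4))
```

```text
[ 0.48724625 -0.06977969  0.48852038]
[254  85   2   6  12] [254.5  87.5] [ 0.4715 -0.0713  0.178 ]
[230  93   5   6  14] [231.8  95.4] [ 0.4794 -0.0962  0.178 ]
[276  93   5   6  14] [278.1  95.3] [ 0.4795 -0.0457  0.178 ]
[216 115   5   3  10] [218.  115.9] [ 0.5009 -0.1122  0.178 ]
[289 115   6   3  13] [291.5 116.1] [ 0.5014 -0.0301  0.178 ]
[232 137  18  13  72] [240.5 142.6] [ 0.5306 -0.0878  0.178 ]
[217 139   5   3  10] [219.  140.1] [ 0.5276 -0.1124  0.178 ]
[288 139   6   3  12] [290.3 140.2] [ 0.5281 -0.0305  0.178 ]
[232 157   4   4   9] [233.3 158.6] [ 0.5491 -0.0966  0.178 ]
[275 157   4   5  10] [276.4 158.7] [ 0.5495 -0.046   0.178 ]
[254 164   3  11  33] [255. 169.] [ 0.5618 -0.0712  0.178 ]
[254 214   2   4   8] [254.5 215.5] [ 0.6218 -0.0721  0.178 ]
[234 220   3   4   6] [235.  221.5] [ 0.63   -0.0969  0.178 ]
[274 220   3   4   4] [274.8 221.5] [ 0.6301 -0.0465  0.178 ]
[285 236   4   2   4] [286.5 236.8] [ 0.6518 -0.0308  0.178 ]
[233 238   3   2   5] [233.8 238.6] [ 0.6543 -0.0992  0.178 ]
[235 255  14   7  30] [241.4 257.8] [ 0.6829 -0.0899  0.178 ]
[284 254   4   2   4] [285.5 254.8] [ 0.6785 -0.0313  0.178 ]
[254 273   2   8  16] [254.5 276.5] [ 0.7124 -0.0726  0.178 ]
```

View pics/c5.png

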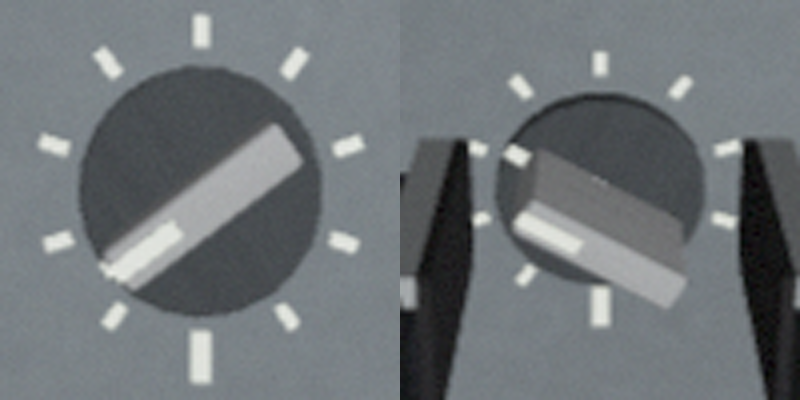

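Run:
```python
from h import *
import pickle
c=pickle.load(open('w1.pkl','rb'))
# bar top corner pts near: crop/4+205, /4+80
f=lambda x,y,oy:ray(c,x/4+205-.4,y/4+oy-.4,.220)
def an(a,b): d=b-a; return np.degrees(np.arctan2(-d[1],d[0])),np.linalg.norm(d[:2]),(a+b)/2
print(an(f(276,125,80),f(104,247,80)),an(f(303,160,80),f(130,290,80)))
print(an(f(686,282,200)-0*1,f(532,200,200)),) 
f2=lambda x,y:f(x-400,y,200)
print(an(f2(686,282),f2(532,200)),an(f2(670,308),f2(515,225)))
```

```text
(np.float64(55.66162032783687), np.float64(0.05116128929804191), array([ 0.50901991, -0.07403324,  0.22      ])) (np.float64(53.638226828719915), np.float64(0.05308184307198939), array([ 0.51846254, -0.06759911,  0.22      ]))
(np.float64(119.9409497183924), np.float64(0.0550370753812093), array([0.65986196, 0.04652273, 0.22      ]))
(np.float64(121.7103931677189), np.float64(0.052236527089981534), array([ 0.65945411, -0.06908239,  0.22      ])) (np.float64(122.15851964429137), np.float64(0.0531345727538517), array([ 0.6680099 , -0.07390278,  0.22      ]))
```

>>> drive_tool([
  [[-56,-2,-90],[0,0,-0.95]],
  [[-56,-2,-90],[0,0,-0.95]],
  [[-56,-2,-90],[0,0,-0.95]],
  [[-56,-2,-90],[0,0,-0.95]],
  [[-56,-2,-90],[0,0,-0.95]],
  [[-56,-2,-90],[0,0,-0.95]],
  [[-56,-2,-90],[0,0,-0.95]],
  [[-56,-2,-90],[0,0,-0.95]],
  [[-56,-2,-120],[0,0,-0.95]],
  [[-56,-2,-154],[0,0,-0.95]],
  [[-56,-2,-154],[0,0,-0.95]],
  [[-56,-2,-154],[0,0,-0.95]],
])

```text
time: 2.87
ee_pos: [0.5132, -0.0707, 0.2064]
eef_rot: [-3.14, 0.002, 0.622]
force: [0.0, -0.8, 1.3]
width: 0.47
```

>>> drive_tool([
  [[0,0,0],[0,0,0]],
  [[0,0,0],[0,0,0]],
  [[0,0,0],[0,0,0]],
  [[0,0,0],[0,0,0]],
  [[0,0,0],[0,0,0]],
  [[0,0,0],[0,0,0]],
], jaw=5)

```text
time: 3.37
ee_pos: [0.5157, -0.0715, 0.2087]
eef_rot: [3.14, -0.003, 0.62]
force: [-0.5, 3.5, 10.9]
width: 0.14
```

>>> drive_tool([
  [[1,0,2],[0,0,-0.1]],
  [[1,0,2],[0,0,-0.2]],
  [[1,0,2],[0,0,-0.3]],
  [[1,0,2],[0,0,-0.4]],
  [[1,0,2],[0,0,-0.5]],
  [[1,0,2],[0,0,-0.6]],
  [[1,0,2],[0,0,-0.7]],
  [[1,0,2],[0,0,-0.8]],
  [[1,0,2],[0,0,-0.9]],
  [[1,0,2],[0,0,-0.94]],
  [[1,0,2],[0,0,-0.94]],
  [[1,0,2],[0,0,-0.94]],
])

```text
time: 4.37
ee_pos: [0.5153, -0.0715, 0.2088]
eef_rot: [-3.141, 0.0, -0.318]
force: [-5.1, 2.5, -3.7]
width: 0.139
```

>>> drive_tool([
  [[0,0,0],[0,0,0]],
  [[0,0,0],[0,0,0]],
  [[0,0,0],[0,0,0]],
  [[0,0,0],[0,0,0]],
  [[0,0,30],[0,0,0]],
  [[0,0,70],[0,0,0]],
  [[0,0,110],[0,0,0]],
  [[0,0,150],[0,0,0]],
  [[0,0,150],[0,0,0]],
], jaw=40)

```text
time: 5.12
ee_pos: [0.5172, -0.072, 0.3662]
eef_rot: [-3.14, -0.011, -0.32]
force: [0.2, 0.1, 0.1]
width: 0.467
```

Run:
```python
from h import *
import pickle
s=env.state();print(s['time'],s['joints'].round(3),s['ee_pos'],s['eef_rot'],s['width'],s['force'])
c=snap('top','t2.png'); pickle.dump(c,open('t2.pkl','wb'))
c=snap('wrist','w2.png'); pickle.dump(c,open('w2.pkl','wb'))
print(proj(c,[.514,-.071,.22]))
```

```text
5.1167 [-0.138  0.272  0.347  1.635 -0.     1.752] [ 0.51720038 -0.07197926  0.36619814] [-3.1396648  -0.01080712 -0.31963111] 0.4673669967829174 [0.16407471 0.05457788 0.14266327]
[252.91900437 184.27809081]
```

View pics/w2.png

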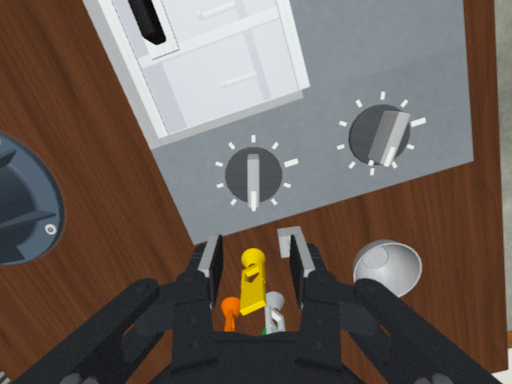

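Run:
```python
from h import *
import pickle
c=pickle.load(open('w2.pkl','rb'));im=c['image']
a=cv2.resize(im[130:220,205:305],None,fx=4,fy=4,interpolation=cv2.INTER_CUBIC);b=cv2.resize(im[90:180,330:430],None,fx=4,fy=4,interpolation=cv2.INTER_CUBIC)
cv2.imwrite('pics/c6.png',np.hstack([a,b]))
```

```text
(no output)
```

View pics/c6.png

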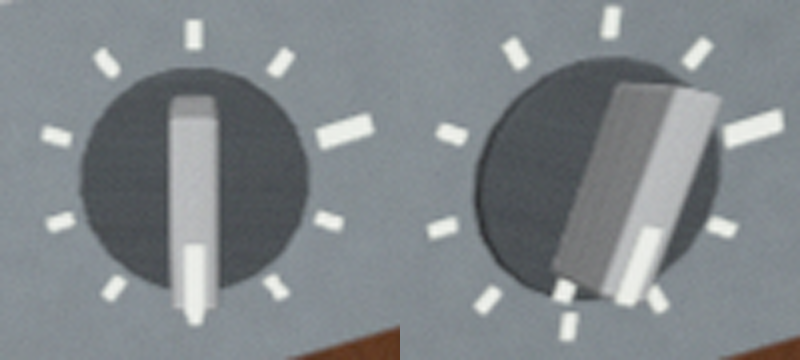

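Run:
```python
from h import *
import pickle
c=pickle.load(open('w2.pkl','rb'))
g=lambda x,y:ray(c,(x-400)/4+330-.4,y/4+90-.4,.22)
for a,b in [((722,98),(652,300)),((675,88),(602,292))]:
    A=g(*a);B=g(*b);d=B-A;print(np.degrees(np.arctan2(-d[1],d[0])),np.linalg.norm(d),(A+B)/2)
h=lambda x,y:ray(c,x/4+205-.4,y/4+130-.4,.22)
for a,b in [((170,115),(172,306)),((218,115),(217,306))]:
    A=h(*a);B=h(*b);d=B-A;print(np.degrees(np.arctan2(-d[1],d[0])),np.linalg.norm(d),(A+B)/2)
```

```text
118.54415491914912 0.0510108144862624 [ 0.67014369 -0.0745063   0.22      ]
120.03000325190395 0.0514822411196494 [ 0.65889104 -0.06839932  0.22      ]
108.46275075325048 0.052468749171761246 [ 0.50891105 -0.0677263   0.22      ]
108.53352434688169 0.052485347649447095 [ 0.52053065 -0.07162908  0.22      ]
```

>>> drive_tool([
  [[148,0,-90],[0,0,-0.204]],
  [[148,0,-90],[0,0,-0.204]],
  [[148,0,-90],[0,0,-0.204]],
  [[148,0,-90],[0,0,-0.204]],
  [[148,0,-90],[0,0,-0.204]],
  [[148,0,-90],[0,0,-0.204]],
  [[148,0,-120],[0,0,-0.204]],
  [[148,0,-155],[0,0,-0.204]],
  [[148,0,-155],[0,0,-0.204]],
  [[148,0,-155],[0,0,-0.204]],
])

```text
time: 6.05
ee_pos: [0.6621, -0.0718, 0.204]
eef_rot: [-3.142, -0.0, -0.524]
force: [-0.2, -1.1, 0.4]
width: 0.471
```

>>> drive_tool([
  [[0,0,0],[0,0,0]],
  [[0,0,0],[0,0,0]],
  [[0,0,0],[0,0,0]],
  [[0,0,0],[0,0,0]],
  [[0,0,0],[0,0,0]],
  [[0,0,0],[0,0,0]],
], jaw=5)

```text
time: 6.55
ee_pos: [0.6644, -0.0726, 0.2047]
eef_rot: [-3.141, -0.004, -0.525]
force: [7.3, -5.6, 4.2]
width: 0.142
```

>>> drive_tool([
  [[2,-1,2],[0,0,0.1]],
  [[2,-1,2],[0,0,0.2]],
  [[2,-1,2],[0,0,0.3]],
  [[2,-1,2],[0,0,0.4]],
  [[2,-1,2],[0,0,0.5]],
  [[2,-1,2],[0,0,0.6]],
  [[2,-1,2],[0,0,0.7]],
  [[2,-1,2],[0,0,0.8]],
  [[2,-1,2],[0,0,0.835]],
  [[2,-1,2],[0,0,0.835]],
  [[2,-1,2],[0,0,0.835]],
])

```text
time: 7.47
ee_pos: [0.6657, -0.0729, 0.2048]
eef_rot: [3.141, -0.0, 0.311]
force: [8.9, -0.9, -11.5]
width: 0.143
```

>>> drive_tool([
  [[0,0,0],[0,0,0]],
  [[0,0,0],[0,0,0]],
  [[0,0,0],[0,0,0]],
  [[0,0,0],[0,0,0]],
  [[0,0,30],[0,0,0]],
  [[0,0,70],[0,0,0]],
  [[-30,0,110],[0,0,0]],
  [[-60,0,150],[0,0,0]],
  [[-60,0,150],[0,0,0]],
  [[-60,0,150],[0,0,0]],
], jaw=40)

```text
time: 8.3
ee_pos: [0.6047, -0.0729, 0.3604]
eef_rot: [3.139, -0.006, 0.311]
force: [0.9, -0.7, 0.0]
width: 0.465
```

Run:
```python
from h import *
import pickle
s=env.state();print(s['time'],s['joints'].round(3),s['ee_pos'],s['eef_rot'],s['width'],s['force'])
c=snap('wrist','w3.png'); pickle.dump(c,open('w3.pkl','wb'))
```

```text
8.3 [-0.12   0.491  0.655  1.728 -0.     1.14 ] [ 0.60466203 -0.07286002  0.36039576] [ 3.13867621 -0.00623374  0.31082738] 0.46484656035424726 [ 0.89416917 -0.66830566  0.04592126]
```

View pics/w3.png

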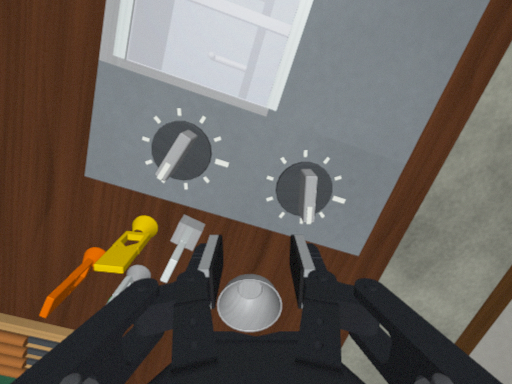

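Run:
```python
from h import *
import pickle
for f,box in [('w1',(400,510,65,105)),('t2',(180,230,195,225)),('w2',(120,170,0,50)),('scene0',(270,310,150,175))]:
    c=pickle.load(open(f+'.pkl','rb'));im=c['image'];x0,x1,y0,y1=box
    m=(im.max(2)<60).astype(np.uint8);mm=np.zeros_like(m);mm[y0:y1,x0:x1]=m[y0:y1,x0:x1]
    n,l,st,ce=cv2.connectedComponentsWithStats(mm);i=1+np.argmax(st[1:,4])
    pts=np.argwhere(l==i)[:,::-1]
    W=np.array([ray(c,u,v,.22)for u,v in pts]);print(f,st[i],W.mean(0).round(4),W.min(0).round(4),W.max(0).round(4))
```

```text
w1 [ 409   77   92   16 1372] [0.4717 0.115  0.22  ] [0.4652 0.0732 0.22  ] [0.4783 0.1566 0.22  ]
t2 [192 208  24   5 110] [0.4697 0.122  0.22  ] [0.4638 0.0897 0.22  ] [0.4758 0.155  0.22  ]
w2 [129   0  37  45 923] [0.4744 0.1003 0.22  ] [0.4652 0.0812 0.22  ] [0.4835 0.1192 0.22  ]Traceback (most recent call last):
  File "<stdin>", line 6, in <module>
    return _wrapfunc(a, 'argmax', axis=axis, out=out, **kwds)
    return bound(*args, **kwds)
ValueError: attempt to get argmax of an empty sequence
```

>>> drive_tool([
  [[-134,195,-80],[0,0,-0.311]],
  [[-134,195,-80],[0,0,-0.311]],
  [[-134,195,-80],[0,0,-0.311]],
  [[-134,195,-80],[0,0,-0.311]],
  [[-134,195,-80],[0,0,-0.311]],
  [[-134,195,-80],[0,0,-0.311]],
  [[-134,195,-80],[0,0,-0.311]],
  [[-134,195,-80],[0,0,-0.311]],
  [[-134,195,-120],[0,0,-0.311]],
  [[-134,195,-154],[0,0,-0.311]],
  [[-134,195,-154],[0,0,-0.311]],
  [[-134,195,-154],[0,0,-0.311]],
])

```text
time: 9.35
ee_pos: [0.4721, 0.1213, 0.2006]
eef_rot: [3.141, 0.001, -0.001]
force: [-0.2, 0.2, -0.2]
width: 0.465
```

>>> drive_tool([
  [[0,0,0],[0,0,0]],
  [[0,0,0],[0,0,0]],
  [[0,0,0],[0,0,0]],
  [[0,0,0],[0,0,0]],
  [[0,0,0],[0,0,0]],
  [[0,0,0],[0,0,0]],
], jaw=5)

```text
time: 9.85
ee_pos: [0.4718, 0.1217, 0.2013]
eef_rot: [3.141, -0.0, -0.001]
force: [2.3, -5.4, -1.0]
width: 0.153
```

>>> drive_tool([
  [[20,0,1],[0,0,0]],
  [[40,0,1],[0,0,0]],
  [[60,0,1],[0,0,0]],
  [[80,0,1],[0,0,0]],
  [[100,0,1],[0,0,0]],
  [[120,0,1],[0,0,0]],
  [[140,-0.5,1],[0,0,0]],
  [[160,-0.5,1],[0,0,0]],
  [[167,-0.5,1],[0,0,0]],
  [[170,-0.5,1],[0,0,0]],
  [[170,-0.5,1],[0,0,0]],
])

```text
time: 10.77
ee_pos: [0.6358, 0.1211, 0.2013]
eef_rot: [3.14, 0.013, 0.0]
force: [-53.3, -6.6, 21.3]
width: 0.154
```

>>> drive_tool([
  [[2,0,0],[0,0,0]],
  [[4,0,0],[0,0,0]],
  [[4,0,0],[0,0,0]],
  [[4,0,0],[0,0,0]],
])

```text
time: 11.1
ee_pos: [0.6359, 0.1211, 0.2013]
eef_rot: [3.14, 0.019, 0.001]
force: [-83.4, -7.9, 32.9]
width: 0.155
```

>>> drive_tool([
  [[-10,0,0],[0,0,0]],
  [[-10,0,0],[0,0,0]],
  [[-10,0,0],[0,0,0]],
])

```text
time: 11.35
ee_pos: [0.6341, 0.1211, 0.2012]
eef_rot: [3.14, 0.003, -0.0]
force: [-3.5, -4.6, -5.8]
width: 0.152
```

>>> drive_tool([
  [[0,0,0],[0,0,0]],
  [[0,0,0],[0,0,0]],
  [[0,0,0],[0,0,0]],
  [[0,0,30],[0,0,0]],
  [[-20,0,70],[0,0,0]],
  [[-60,0,110],[0,0,0]],
  [[-100,0,160],[0,0,0]],
  [[-140,0,200],[0,0,0]],
  [[-140,0,200],[0,0,0]],
  [[-140,0,200],[0,0,0]],
], jaw=40)

```text
time: 12.18
ee_pos: [0.4932, 0.122, 0.4078]
eef_rot: [-3.14, -0.006, 0.001]
force: [1.3, 0.6, 0.8]
width: 0.467
```

Run:
```python
from h import *
import pickle
s=env.state();print(s['time'],s['joints'].round(3),s['ee_pos'],s['eef_rot'],s['width'],s['force'])
c=snap('wrist','w4.png'); pickle.dump(c,open('w4.pkl','wb'))
c=snap('scene','s4.png'); pickle.dump(c,open('s4.pkl','wb'))
```

```text
12.1833 [0.242 0.273 0.458 1.75  0.    1.813] [0.49320452 0.12197774 0.40779044] [-3.13965900e+00 -6.38283987e-03  5.19305645e-04] 0.4671706729418317 [1.32286976 0.60650789 0.83315098]
```

View pics/w4.png

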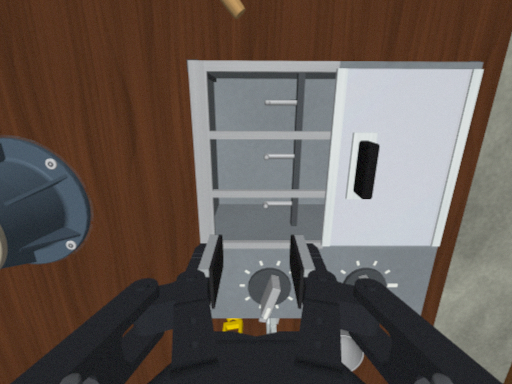

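View pics/s4.png

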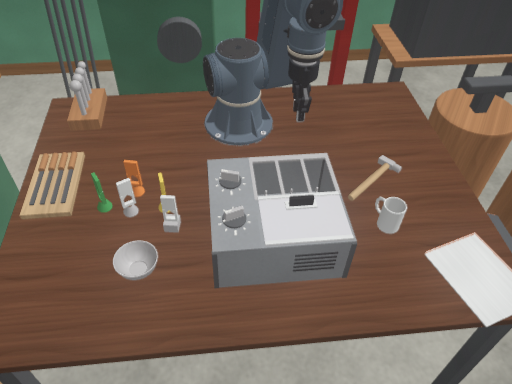

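Run:
```python
from h import *
import pickle
c=pickle.load(open('w4.pkl','rb'));im=c['image']
for n in ['t2']:pass
T=snap('top','t4.png');pickle.dump(T,open('t4.pkl','wb'))
def dark(c,box,z,th=60):
    im=c['image'];x0,x1,y0,y1=box
    m=(im.max(2)<th).astype(np.uint8);mm=np.zeros_like(m);mm[y0:y1,x0:x1]=m[y0:y1,x0:x1]
    n,l,st,ce=cv2.connectedComponentsWithStats(mm);i=1+np.argmax(st[1:,4])
    W=np.array([ray(c,u,v,z)for u,v in np.argwhere(l==i)[:,::-1]]);print(st[i],W.mean(0).round(4),W.min(0).round(4),W.max(0).round(4))
dark(c,(350,385,130,205),.22)
S0=pickle.load(open('scene0.pkl','rb'));S=pickle.load(open('s4.pkl','rb'))
dark(S0,(270,310,150,175),.2025,90);dark(S,(280,320,190,212),.2025,90)
cv2.imwrite('pics/c7.png',cv2.resize(im[50:260,180:490],None,fx=2.5,fy=2.5,interpolation=cv2.INTER_CUBIC))
```

```text
[ 354  142   25   57 1018] [0.6263 0.1273 0.22  ] [0.6146 0.0902 0.22  ] [0.6377 0.1601 0.22  ]
[281 157  22  10 176] [0.471  0.1232 0.2025] [0.452  0.0882 0.2025] [0.4893 0.1589 0.2025]
[290 196  24  10 210] [0.6336 0.1229 0.2025] [0.6164 0.088  0.2025] [0.6504 0.1599 0.2025]
```

View pics/c7.png

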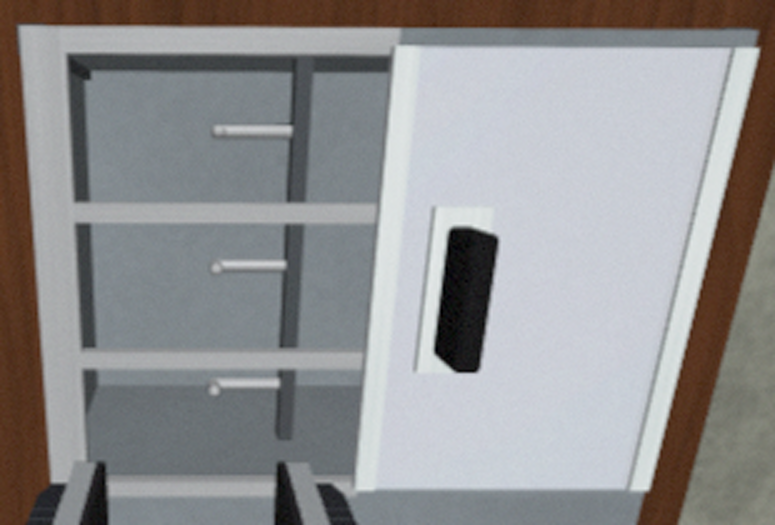

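View pics/t4.png

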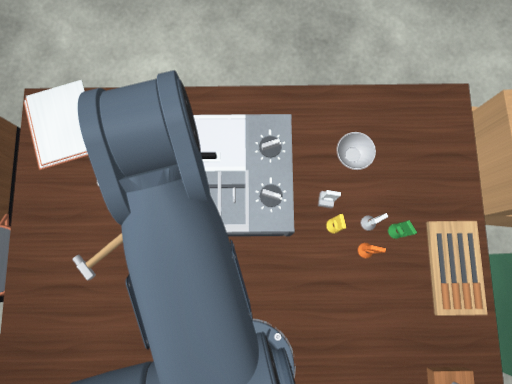

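Run:
```python
from h import *
import pickle
c=pickle.load(open('w4.pkl','rb'))
T=pickle.load(open('top0.pkl','rb'))
g=lambda x,y,z:ray(c,x/2.5+180-.3,y/2.5+50-.3,z).round(4)
print('open near edge',g(392,46,.187),g(356,488,.187)); print('far',g(760,48,.187),g(650,490,.187))
f=lambda x,y,z:ray(T,x/5+155-.4,y/4.2+105-.4,z).round(4)
print('shut far',f(50,260,.187),f(455,260,.187),'near',f(42,505,.187),f(455,505,.187))
print('window near edge',g(68,55,.178),g(75,203,.178),g(85,475,.178))
print('rail near edge z113',g(293,60,.113),g(280,440,.113))
for p in [(218,131),(217,267),(214,389)]: print('tip z124',g(*p,.124), 'rod z110',)
for p in [(291,131),(285,266),(279,384)]: print('rod root z110',g(*p,.110))
print('bars', g(378,213,.178),g(360,360,.178), 'centre y')
```

```text
open near edge [0.5896 0.2431 0.187 ] [0.5907 0.0051 0.187 ]
far [0.7662 0.242  0.187 ] [0.7653 0.0029 0.187 ]
shut far [0.6063 0.2439 0.187 ] [0.6035 0.0026 0.187 ] near [0.4324 0.2434 0.187 ] [0.4296 0.004  0.187 ]
window near edge [0.4335 0.2402 0.178 ] [0.4329 0.1693 0.178 ] [0.4298 0.0096 0.178 ]
rail near edge z113 [0.5534 0.244  0.113 ] [0.5558 0.001  0.113 ]
tip z124 [0.5098 0.205  0.124 ] rod z110
tip z124 [0.5101 0.1249 0.124 ] rod z110
tip z124 [0.509  0.0436 0.124 ] rod z110
rod root z110 [0.5545 0.205  0.11  ]
rod root z110 [0.5544 0.1227 0.11  ]
rod root z110 [0.5538 0.0416 0.11  ]
bars [0.5923 0.1637 0.178 ] [0.5892 0.0818 0.178 ] centre y
```

>>> drive_tool([
  [[140,0,-100],[0,0,0]],
  [[140,0,-100],[0,0,0]],
  [[140,0,-100],[0,0,0]],
  [[140,0,-100],[0,0,0]],
  [[140,0,-100],[0,0,0]],
  [[140,0,-130],[0,0,0]],
  [[140,0,-165],[0,0,0]],
  [[140,0,-196],[0,0,0]],
  [[140,0,-196],[0,0,0]],
])

```text
time: 13.08
ee_pos: [0.6339, 0.1212, 0.2]
eef_rot: [3.14, 0.007, -0.0]
force: [-1.3, -0.6, 0.4]
width: 0.47
```

>>> drive_tool([
  [[0,0,0],[0,0,0]],
  [[0,0,0],[0,0,0]],
  [[0,0,0],[0,0,0]],
  [[0,0,0],[0,0,0]],
  [[0,0,0],[0,0,0]],
  [[0,0,0],[0,0,0]],
], jaw=5)

```text
time: 13.58
ee_pos: [0.6354, 0.1217, 0.2056]
eef_rot: [3.141, 0.001, -0.0]
force: [1.9, -0.9, -15.7]
width: 0.149
```

>>> drive_tool([
  [[2,0,0],[0,0,0]],
  [[3,0,0],[0,0,0]],
  [[4,0,0],[0,0,0]],
  [[4,0,0],[0,0,0]],
])

```text
time: 13.92
ee_pos: [0.6357, 0.1216, 0.2055]
eef_rot: [3.141, 0.008, 0.0]
force: [-30.7, -2.3, -0.2]
width: 0.155
```

>>> drive_tool([
  [[-4,0,0],[0,0,0]],
  [[-4,0,0],[0,0,0]],
  [[-4,0,0],[0,0,0]],
])

```text
time: 14.17
ee_pos: [0.6349, 0.1216, 0.2056]
eef_rot: [3.141, 0.002, 0.0]
force: [-2.5, -1.6, -17.8]
width: 0.151
```

Run:
```python
from h import *
import pickle
s=env.state();print(s['ee_pos'],s['force'],s['joints'])
c=snap('scene','s5.png')
cv2.imwrite('pics/c8.png',cv2.resize(c['image'][140:285,200:355],None,fx=5,fy=4,interpolation=cv2.INTER_CUBIC))
c=snap('wrist','w5.png')
```

```text
[0.63492196 0.12164466 0.20557939] [ -2.48271742  -1.57821537 -17.82351442] [ 1.89340734e-01  5.37731313e-01  3.35389357e-01  1.37022178e+00
 -9.58076427e-05  1.76011683e+00]
```

View pics/c8.png

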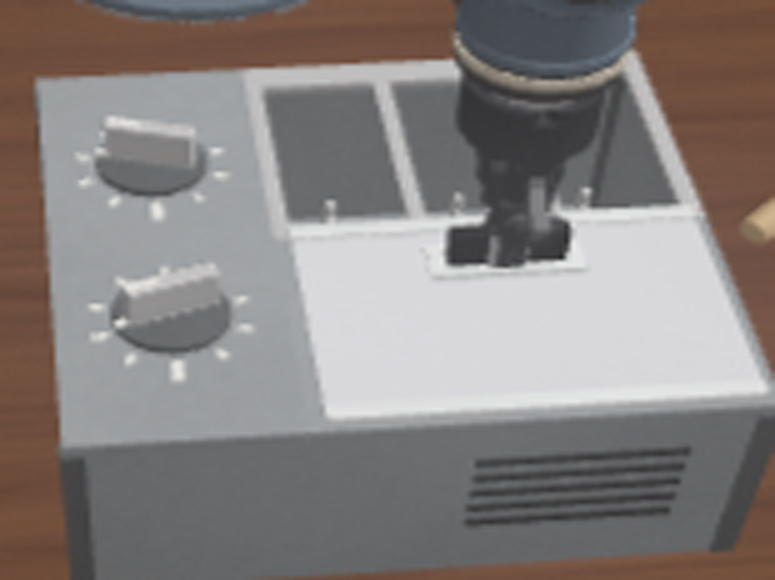

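View pics/w5.png

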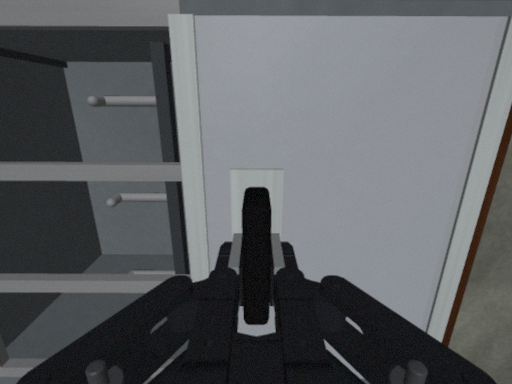

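Run:
```python
from h import *
im=cv2.imread('pics/w3.png')
a=cv2.resize(im[105:195,135:235],None,fx=4,fy=4,interpolation=cv2.INTER_CUBIC);b=cv2.resize(im[145:235,255:355],None,fx=4,fy=4,interpolation=cv2.INTER_CUBIC)
cv2.imwrite('pics/c9.png',np.hstack([a,b]))
```

```text
(no output)
```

View pics/c9.png

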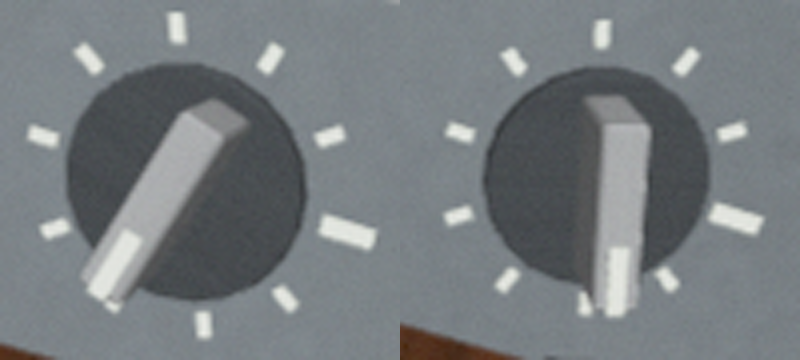

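Run:
```python
from h import *
import pickle
c=pickle.load(open('w3.pkl','rb'))
F=lambda x,y,z:ray(c,(x-400)/4+255-.4,y/4+145-.4,z)
N=lambda x,y,z:ray(c,x/4+135-.4,y/4+105-.4,z)
def an(A,B): d=B-A; return np.degrees(np.arctan2(-d[1],d[0])).round(2),np.linalg.norm(d).round(4),((A+B)/2).round(4)
print('far',an(F(603,124,.22),F(594,305,.22)),an(F(650,127,.22),F(638,308,.22)))
print('far marks 0-5',an(F(603,35,.178),F(736,219,.178)), an(F(602,34,.178),F(737,219,.178)),'m2-7',an(F(685,61,.178),F(507,280,.178)))
print('marks',[F(x,y,.178).round(4) for x,y in [(603,35),(737,219),(585,303),(685,61),(508,280),(513,62),(668,280),(459,215),(733,131),(461,131)]])
print('near',an(N(182,112,.22),N(83,280,.22)),an(N(222,137,.22),N(120,305,.22)))
```

```text
far (np.float64(71.67), np.float64(0.0515), array([ 0.6582, -0.0724,  0.22  ])) (np.float64(71.78), np.float64(0.0516), array([ 0.6702, -0.0695,  0.22  ]))
far marks 0-5 (np.float64(34.43), np.float64(0.0727), array([ 0.6817, -0.0517,  0.178 ])) (np.float64(34.19), np.float64(0.0733), array([ 0.6817, -0.0516,  0.178 ])) m2-7 (np.float64(108.05), np.float64(0.0862), array([ 0.6642, -0.072 ,  0.178 ]))
marks [array([ 0.6518, -0.0312,  0.178 ]), array([ 0.712 , -0.0722,  0.178 ]), array([ 0.6772, -0.113 ,  0.178 ]), array([ 0.6776, -0.031 ,  0.178 ]), array([ 0.6512, -0.1129,  0.178 ]), array([ 0.6294, -0.0467,  0.178 ]), array([ 0.6994, -0.0977,  0.178 ]), array([ 0.6295, -0.0969,  0.178 ]), array([ 0.6996, -0.0465,  0.178 ]), array([ 0.6215, -0.0712,  0.178 ])]
near (np.float64(106.98), np.float64(0.0518), array([ 0.5093, -0.0691,  0.22  ])) (np.float64(107.05), np.float64(0.0526), array([ 0.5199, -0.0725,  0.22  ]))
```

>>> drive_tool([
  [[-20,0,0],[0,0,0]],
  [[-45,0,0],[0,0,0]],
  [[-70,0,0],[0,0,0]],
  [[-95,0,0],[0,0,0]],
  [[-120,0,0],[0,0,0]],
  [[-140,0,0],[0,0,0]],
  [[-155,0,0],[0,0,0]],
  [[-162,0,0],[0,0,0]],
  [[-165,0,0],[0,0,0]],
  [[-168,0,0],[0,0,0]],
  [[-168,0,0],[0,0,0]],
])

```text
time: 15.18
ee_pos: [0.4665, 0.1222, 0.2056]
eef_rot: [-3.141, 0.002, 0.0]
force: [-1.9, 4.4, -28.1]
width: 0.152
```

>>> drive_tool([
  [[-2,0,0],[0,0,0]],
  [[-4,0,0],[0,0,0]],
  [[-5,0,0],[0,0,0]],
  [[-5,0,0],[0,0,0]],
])

```text
time: 15.52
ee_pos: [0.4635, 0.1222, 0.2056]
eef_rot: [-3.141, -0.001, 0.0]
force: [13.7, 3.5, -39.9]
width: 0.151
```

>>> drive_tool([
  [[5,0,-5],[0,0,0]],
  [[25,0,-5],[0,0,0]],
  [[50,0,-5],[0,0,0]],
  [[75,0,-5],[0,0,0]],
  [[100,0,-5],[0,0,0]],
  [[125,0,-5],[0,0,0]],
  [[145,0,-5],[0,0,0]],
  [[160,0,-5],[0,0,0]],
  [[169,-0.5,-5],[0,0,0]],
  [[174,-0.5,-5],[0,0,0]],
  [[176,-0.5,-5],[0,0,0]],
  [[176,-0.5,-5],[0,0,0]],
])

```text
time: 16.52
ee_pos: [0.6358, 0.1216, 0.2054]
eef_rot: [-3.14, 0.002, 0.0]
force: [-47.1, -3.1, 45.0]
width: 0.149
```

>>> drive_tool([
  [[-3,0,2],[0,0,0]],
  [[-3,0,2],[0,0,0]],
  [[-3,0,2],[0,0,0]],
  [[-3,0,2],[0,0,0]],
  [[-3,0,40],[0,0,0]],
  [[-3,0,80],[0,0,0]],
  [[-3,0,120],[0,0,0]],
  [[-30,-40,180],[0,0,0]],
  [[-60,-80,220],[0,0,0]],
], jaw=40)

```text
time: 17.27
ee_pos: [0.6038, 0.0762, 0.3825]
eef_rot: [-3.141, -0.001, 0.002]
force: [1.1, -0.5, -0.0]
width: 0.472
```

Run:
```python
from h import *
import pickle
c=snap('top','t6.png'); pickle.dump(c,open('t6.pkl','wb'))
s=env.state();print(s['time'],s['ee_pos'],s['eef_rot'],s['joints'])
S=snap('scene','s6.png'); pickle.dump(S,open('s6.pkl','wb'))
a=cv2.resize(c['image'][180:265,310:425],None,fx=5,fy=5,interpolation=cv2.INTER_CUBIC);b=cv2.resize(S['image'][150:280,85:355],None,fx=2.9,fy=2.9,interpolation=cv2.INTER_CUBIC)
cv2.imwrite('pics/c10.png',a); cv2.imwrite('pics/c11.png',b)
```

```text
17.3167 [0.6017315  0.07176242 0.38921605] [ 3.14133834e+00 -8.31445867e-03 -8.31335257e-04] [ 1.19320896e-01  5.14334623e-01  7.70969591e-01  1.81920726e+00
 -1.24906430e-03  1.69094448e+00]
```

View pics/c10.png

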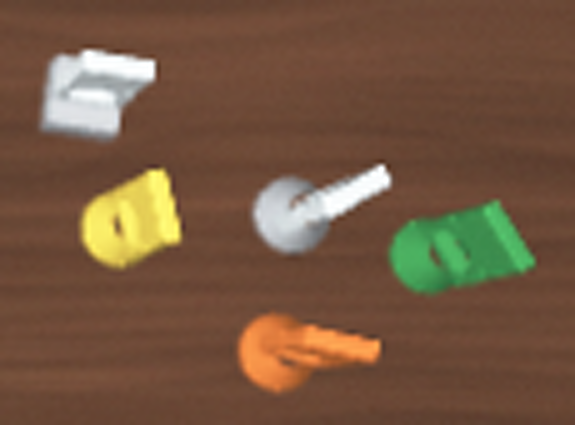

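View pics/c11.png

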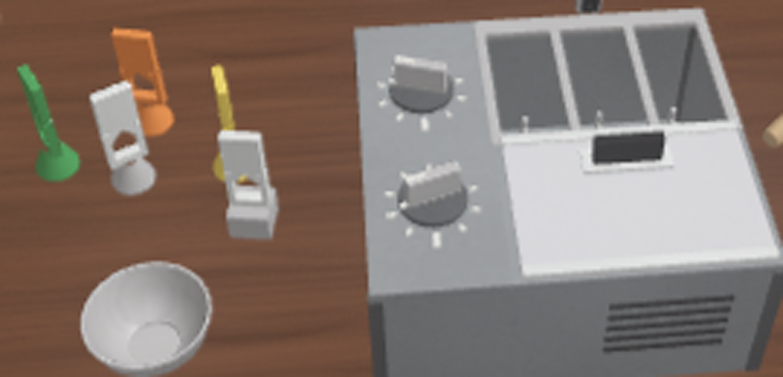

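>>> drive_tool([
  [[-40,-170,0],[0,0,-0.05]],
  [[-74,-336,-50],[0,0,-0.09]],
  [[-74,-336,-50],[0,0,-0.09]],
  [[-74,-336,-50],[0,0,-0.09]],
  [[-74,-336,-50],[0,0,-0.09]],
  [[-74,-336,-50],[0,0,-0.09]],
  [[-74,-336,-50],[0,0,-0.09]],
  [[-74,-336,-50],[0,0,-0.09]],
  [[-74,-336,-50],[0,0,-0.09]],
  [[-74,-336,-50],[0,0,-0.09]],
  [[-74,-336,-50],[0,0,-0.09]],
  [[-74,-336,-50],[0,0,-0.09]],
])

```text
time: 18.37
ee_pos: [0.5299, -0.2597, 0.3311]
eef_rot: [-3.141, -0.0, -0.09]
force: [0.1, 0.1, -0.2]
width: 0.47
```

Run:
```python
from h import *
import pickle
s=env.state();print(s['time'],s['ee_pos'],s['eef_rot'],s['joints'])
c=snap('wrist','w7.png'); pickle.dump(c,open('w7.pkl','wb'))
```

```text
18.3667 [ 0.52988613 -0.25973354  0.33110937] [-3.14136975e+00 -3.80999981e-04 -8.95481058e-02] [-4.55927722e-01  4.26212304e-01  4.77571588e-01  1.62187975e+00
  3.44601720e-04  1.20441672e+00]
```

View pics/w7.png

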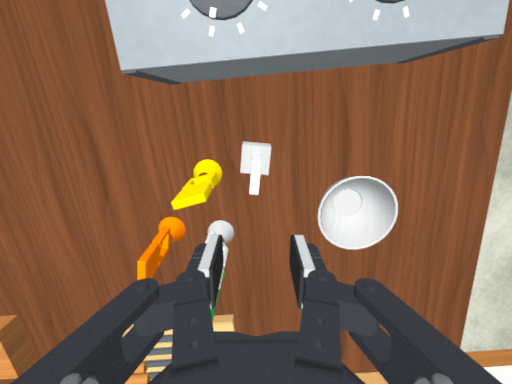

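Run:
```python
from h import *
c=cv2.imread('pics/w7.png')
cv2.imwrite('pics/c12.png',cv2.resize(c[130:250,170:290],None,fx=5,fy=5,interpolation=cv2.INTER_CUBIC))
```

```text
(no output)
```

View pics/c12.png

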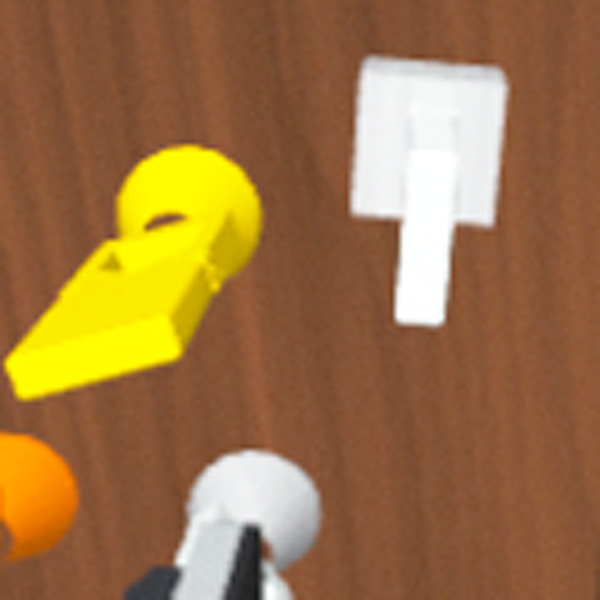

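Run:
```python
from h import *
import pickle
c=pickle.load(open('w7.pkl','rb'))
P=lambda x,y,z:ray(c,x/5+170-.4,y/5+130-.4,z)
q=[P(*p,.145) for p in [(408,151),(459,152),(396,322),(444,325)]]
print(np.round(q,4),np.mean(q,0)); 
for a,b in((0,2),(1,3)): d=q[a]-q[b];print(np.degrees(np.arctan2(-d[0],d[1])),np.linalg.norm(d))
print('plug top',np.mean([P(*p,.035) for p in [(362,64),(506,73),(493,226),(352,213)]],0))
yb=[P(*p,.145) for p in [(5,358),(170,318),(183,352),(22,399)]];print('yellow top',np.round(yb,4))
print('yellow base',P(190,210,.01))
```

```text
[[ 0.5247 -0.2419  0.145 ]
 [ 0.5367 -0.2433  0.145 ]
 [ 0.5175 -0.2845  0.145 ]
 [ 0.5293 -0.2864  0.145 ]] [ 0.52705043 -0.26402417  0.145     ]
-9.552118867312956 0.043179472171848934
-9.785902669702956 0.04374172298391069
plug top [ 0.52722013 -0.26304647  0.035     ]
yellow top [[ 0.4189 -0.285   0.145 ]
 [ 0.4617 -0.2783  0.145 ]
 [ 0.4636 -0.2875  0.145 ]
 [ 0.421  -0.2963  0.145 ]]
yellow base [ 0.442653   -0.28299357  0.01      ]
```

>>> drive_tool([
  [[-3,-4,-40],[0,0,-0.08]],
  [[-3,-4,-80],[0,0,-0.08]],
  [[-3,-4,-120],[0,0,-0.08]],
  [[-3,-4,-160],[0,0,-0.08]],
  [[-3,-4,-190],[0,0,-0.08]],
  [[-3,-4,-206],[0,0,-0.08]],
  [[-3,-4,-206],[0,0,-0.08]],
  [[-3,-4,-206],[0,0,-0.08]],
])

```text
time: 19.08
ee_pos: [0.5267, -0.2634, 0.1254]
eef_rot: [-3.141, 0.0, -0.168]
force: [0.4, 0.1, 1.3]
width: 0.462
```

>>> drive_tool([
  [[0,0,0],[0,0,0]],
  [[0,0,0],[0,0,0]],
  [[0,0,0],[0,0,0]],
  [[0,0,0],[0,0,0]],
  [[0,0,0],[0,0,0]],
  [[0,0,0],[0,0,0]],
], jaw=4)

```text
time: 19.58
ee_pos: [0.5276, -0.2648, 0.127]
eef_rot: [3.141, -0.003, -0.17]
force: [1.7, 1.4, 7.9]
width: 0.13
```

Run:
```python
from h import *
s=env.state();print(s['time'],s['ee_pos'],s['eef_rot'],s['joints'],s['width'])
c=snap('wrist','w8.png')
```

```text
19.5833 [ 0.5276255  -0.26477395  0.12696785] [ 3.14100158 -0.00339311 -0.16992301] [-4.65319716e-01  4.40303829e-01 -1.91915912e-02  1.10788269e+00
  4.22319839e-04  1.27540135e+00] 0.13044155396009646
```

View pics/w8.png

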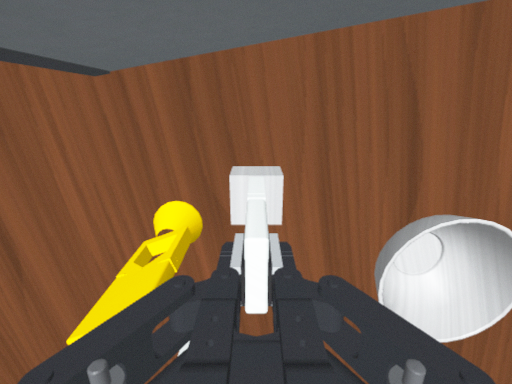

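>>> drive_tool([
  [[0,0,20],[0,0,0]],
  [[0,0,55],[0,0,0]],
  [[0,0,95],[0,0,0]],
  [[0,0,135],[0,0,0]],
  [[0,0,175],[0,0,0]],
  [[0,0,215],[0,0,0]],
  [[0,0,255],[0,0,0]],
  [[0,0,260],[0,0,0]],
  [[0,0,260],[0,0,0]],
])

```text
time: 20.38
ee_pos: [0.5271, -0.2647, 0.3885]
eef_rot: [3.14, -0.005, -0.17]
force: [0.2, 0.2, -4.1]
width: 0.134
```

>>> drive_tool([
  [[-10,30,0],[0,0,0.05]],
  [[-20,65,0],[0,0,0.1]],
  [[-30,105,0],[0,0,0.168]],
  [[-40,145,0],[0,0,0.168]],
  [[-45,185,0],[0,0,0.168]],
  [[-50,225,0],[0,0,0.168]],
  [[-54,265,0],[0,0,0.168]],
  [[-54,305,0],[0,0,0.168]],
  [[-54,345,0],[0,0,0.168]],
  [[-54,375,0],[0,0,0.168]],
  [[-54,388,0],[0,0,0.168]],
  [[-54,388,0],[0,0,0.168]],
])

```text
time: 21.38
ee_pos: [0.4717, 0.1263, 0.3836]
eef_rot: [-3.141, 0.002, 0.002]
force: [-1.1, 0.3, -3.9]
width: 0.13
```

Run:
```python
from h import *
import pickle
c=snap('wrist','w9.png');pickle.dump(c,open('w9.pkl','wb'))
s=env.state();print(s['time'],s['ee_pos'],s['eef_rot'],s['joints'],s['width'],s['force'])
c=snap('top','t9.png')
```

```text
21.4333 [0.47181232 0.12480574 0.38380545] [3.14115649e+00 1.63535944e-03 6.09765097e-04] [ 2.58603791e-01  2.17541138e-01  3.22373859e-01  1.67732157e+00
 -4.48461635e-06  1.82879000e+00] 0.13191010705812697 [ 0.10460222  0.41523659 -4.1812113 ]
```

View pics/w9.png

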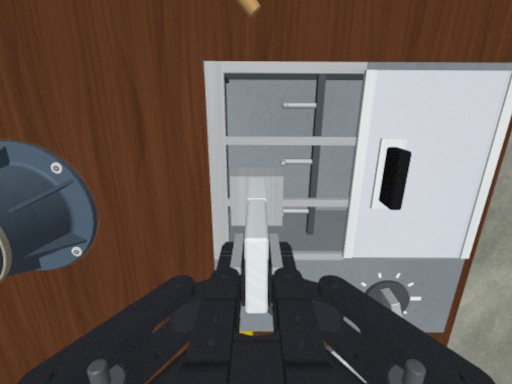

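View pics/t9.png

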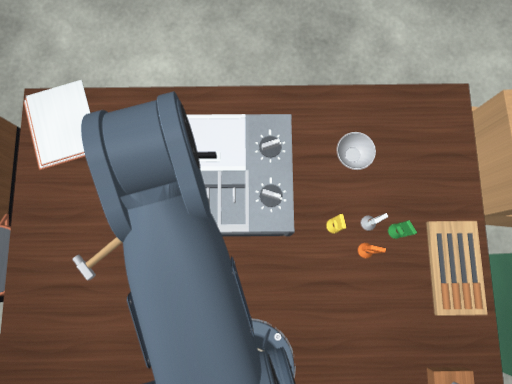

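Run:
```python
from h import *
import pickle
c=pickle.load(open('w9.pkl','rb'));im=c['image']
cv2.imwrite('pics/c13.png',cv2.resize(im[55:265,195:375],None,fx=4,fy=2.85,interpolation=cv2.INTER_CUBIC))
for p in [(285,105),(284,161.5),(284,211.5)]:print('tip',ray(c,*p,.124).round(4))
for p in [(310,105),(308,161),(306,211)]:print('rod',ray(c,*p,.110).round(4))
for p in [(300,141),(300,203)]: print('bar',ray(c,*p,.178).round(4))
for p in [(226,100),(229,170),(233,225)]: print('near edge',ray(c,*p,.178).round(4))
```

```text
tip [0.5099 0.205  0.124 ]
tip [0.5111 0.126  0.124 ]
tip [0.5137 0.0464 0.124 ]
rod [0.547  0.2049 0.11  ]
rod [0.5491 0.1238 0.11  ]
rod [0.5509 0.0415 0.11  ]
bar [0.5245 0.1632 0.178 ]
bar [0.5287 0.0812 0.178 ]
near edge [0.4347 0.2111 0.178 ]
near edge [0.4355 0.1264 0.178 ]
near edge [0.4384 0.0489 0.178 ]
```

View pics/c13.png

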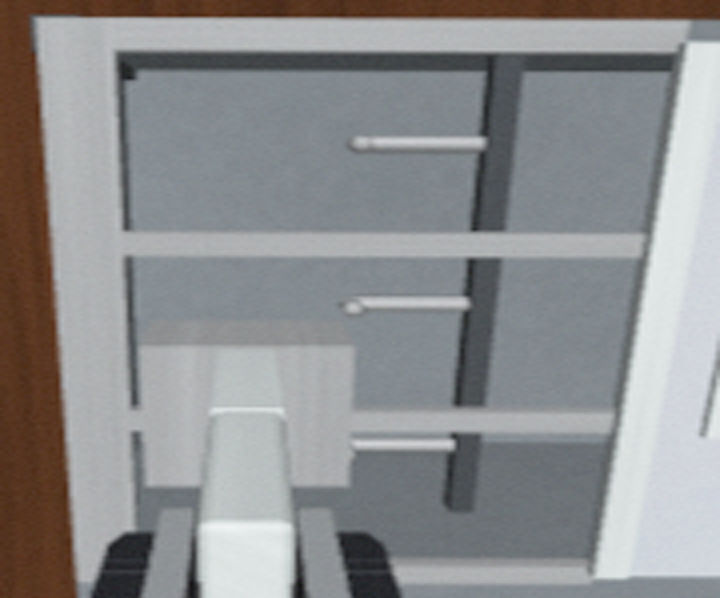

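>>> drive_tool([
  [[0,-3,-30],[0,0,0]],
  [[0,-3,-60],[0,0,0]],
  [[0,-3,-90],[0,0,0]],
  [[0,-3,-115],[0,0,0]],
  [[0,-3,-140],[0,0,0]],
  [[0,-3,-165],[0,0,0]],
  [[0,-3,-190],[0,0,0]],
  [[0,-3,-205],[0,0,0]],
  [[0,-3,-209],[0,0,0]],
  [[0,-3,-209],[0,0,0]],
])

```text
time: 22.32
ee_pos: [0.4715, 0.1195, 0.1751]
eef_rot: [3.141, 0.002, -0.003]
force: [0.1, -1.3, -2.7]
width: 0.129
```

Run:
```python
from h import *
import pickle
c=snap('scene','s10.png');pickle.dump(c,open('s10.pkl','wb'))
s=env.state();print(s['time'],s['ee_pos'],s['eef_rot'],s['width'],s['force'])
cv2.imwrite('pics/c14.png',cv2.resize(c['image'][130:250,240:350],None,fx=5,fy=5,interpolation=cv2.INTER_CUBIC))
c=snap('wrist','w10.png')
```

```text
22.3667 [0.47224435 0.11987835 0.17627164] [ 3.14143187e+00  3.32759589e-04 -2.99965139e-03] 0.12986732997959236 [-0.24928692  0.08859819 -3.81564984]
```

View pics/c14.png

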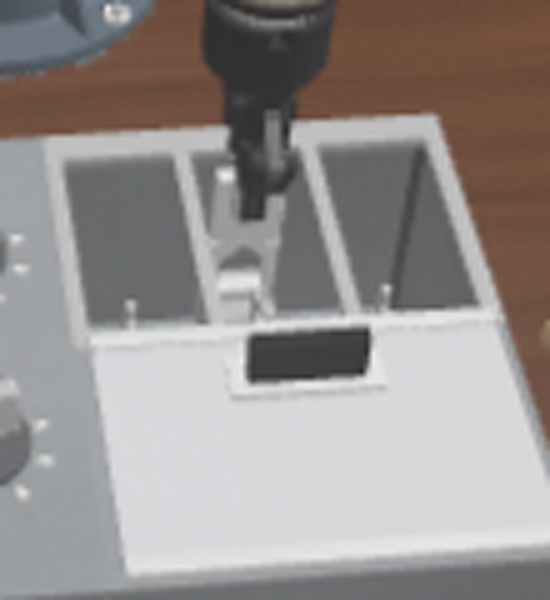

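View pics/w10.png

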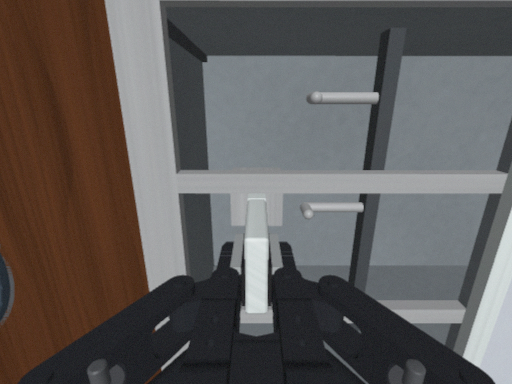

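Run:
```python
from h import *
c=snap('wrist','w10b.png')
for p in [(308,207),(315,98)]: print('tip',ray(c,*p,.124).round(4))
for p in [(355,207),(362,98)]: print('rod',ray(c,*p,.110).round(4))
for p in [(300,182),(400,310)]: print('bar',ray(c,*p,.178).round(4))
# gauge: top face of handle corners z=.049+.145
for p in [(257,270)]: print('handle', ray(c,*p,.194))
print('plug',ray(c,257,208,.049+.035))
print(env.state()['ee_pos'])
```

```text
tip [0.5096 0.1299 0.124 ]
tip [0.5098 0.2047 0.124 ]
rod [0.5494 0.1241 0.11  ]
rod [0.5451 0.2047 0.11  ]
bar [0.4937 0.1647 0.178 ]
bar [0.5564 0.0858 0.178 ]
handle [0.47214387 0.12492839 0.194     ]
plug [0.47252218 0.11317776 0.084     ]
[0.47299458 0.12037588 0.177202  ]
```

>>> drive_tool([
  [[0,2.5,-2],[0,0,0]],
  [[10,2.5,-2],[0,0,0]],
  [[20,2.5,-2],[0,0,0]],
  [[30,2.5,-2],[0,0,0]],
  [[40,2.5,-2],[0,0,0]],
  [[50,2.5,-2],[0,0,0]],
  [[55,2.5,-2],[0,0,0]],
  [[55,2.5,-2],[0,0,0]],
])

```text
time: 23.13
ee_pos: [0.5286, 0.1232, 0.1741]
eef_rot: [-3.142, -0.001, -0.002]
force: [-0.2, -0.4, -3.9]
width: 0.132
```

Run:
```python
from h import *
s=env.state();print(s['time'],s['ee_pos'],s['eef_rot'],s['width'],s['force'])
c=snap('wrist','w11.png');c=snap('scene','s11.png')
cv2.imwrite('pics/c15.png',cv2.resize(c['image'][130:250,240:350],None,fx=5,fy=5,interpolation=cv2.INTER_CUBIC))
```

```text
23.1333 [0.52863691 0.12319528 0.17405818] [-3.14153712e+00 -5.85394674e-04 -2.09823795e-03] 0.13159354796035 [-0.2360449  -0.42624069 -3.90861819]
```

View pics/w11.png

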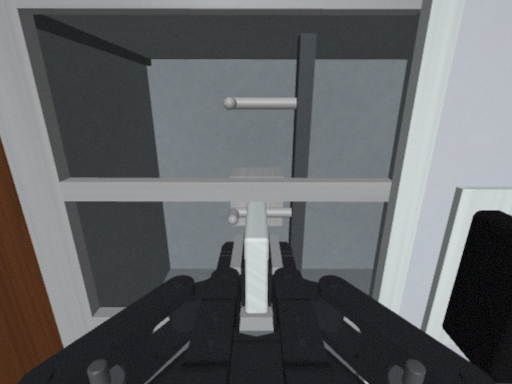

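View pics/c15.png

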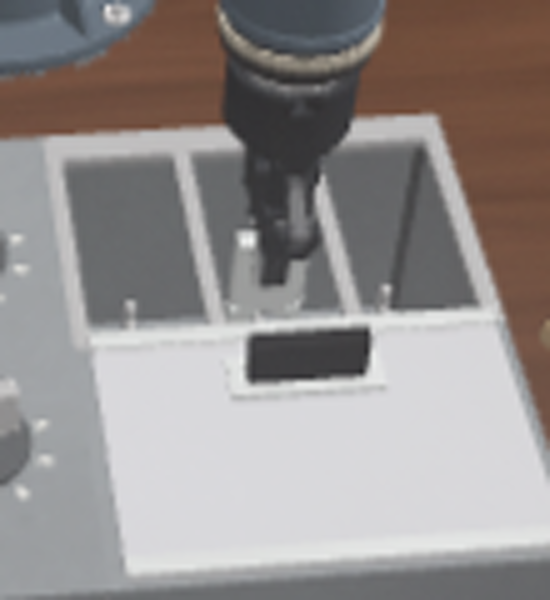

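>>> drive_tool([
  [[0,0,-8],[0,0,0]],
  [[0,0,-16],[0,0,0]],
  [[0,0,-20],[0,0,0]],
  [[0,0,-22],[0,0,0]],
  [[0,0,-22],[0,0,0]],
])

```text
time: 23.65
ee_pos: [0.5268, 0.123, 0.1513]
eef_rot: [3.141, 0.001, -0.002]
force: [-0.1, 0.7, -3.4]
width: 0.128
```

>>> drive_tool([
  [[0,0,-1],[0,0,0]],
  [[0,0,-2],[0,0,0]],
  [[0,0,-2],[0,0,0]],
])

```text
time: 23.9
ee_pos: [0.5276, 0.1231, 0.1505]
eef_rot: [-3.142, -0.001, -0.002]
force: [-1.6, -0.5, -0.4]
width: 0.13
```

>>> drive_tool([
  [[0,0,0],[0,0,0]],
  [[0,0,0],[0,0,0]],
  [[0,0,0],[0,0,0]],
  [[0,0,0],[0,0,0]],
  [[0,0,15],[0,0,0]],
  [[0,0,45],[0,0,0]],
  [[0,0,85],[0,0,0]],
  [[0,0,125],[0,0,0]],
  [[0,0,165],[0,0,0]],
  [[0,0,200],[0,0,0]],
  [[0,0,200],[0,0,0]],
], jaw=34)

```text
time: 24.82
ee_pos: [0.5288, 0.1234, 0.357]
eef_rot: [-3.139, -0.009, -0.002]
force: [1.7, -0.2, -0.1]
width: 0.396
```

Run:
```python
from h import *
import pickle
s=env.state();print(s['time'],s['ee_pos'],s['eef_rot'],s['width'],s['force'])
c=snap('wrist','w12.png');c=snap('scene','s12.png');pickle.dump(c,open('s12.pkl','wb'))
a=cv2.resize(c['image'][130:280,80:350],None,fx=2.9,fy=2.9,interpolation=cv2.INTER_CUBIC)
cv2.imwrite('pics/c16.png',a)
T=snap('top','t12.png');pickle.dump(T,open('t12.pkl','wb'))
cv2.imwrite('pics/c17.png',cv2.resize(T['image'][150:290,150:430],None,fx=2.8,fy=2.8,interpolation=cv2.INTER_CUBIC))
```

```text
24.8167 [0.52881946 0.12343358 0.35697099] [-3.13944975e+00 -9.13008278e-03 -1.98577018e-03] 0.3964149172519298 [ 1.72023726 -0.17871598 -0.11786118]
```

View pics/w12.png

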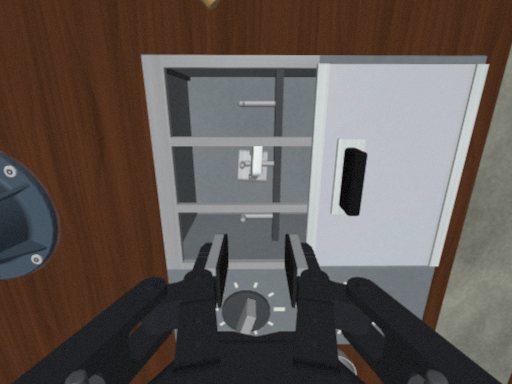

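View pics/c16.png

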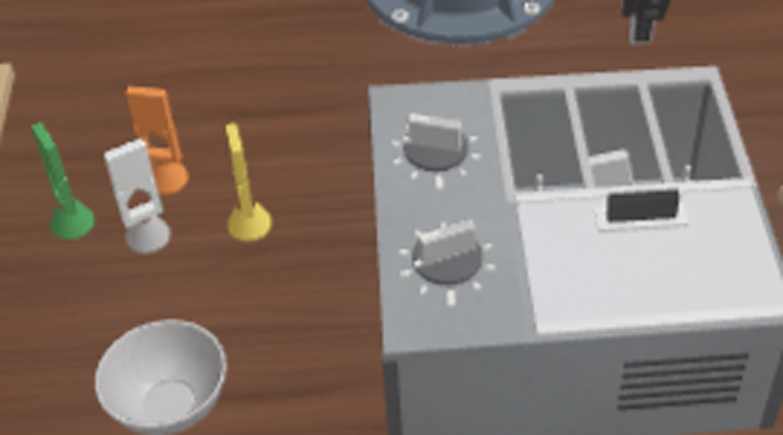

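View pics/c17.png

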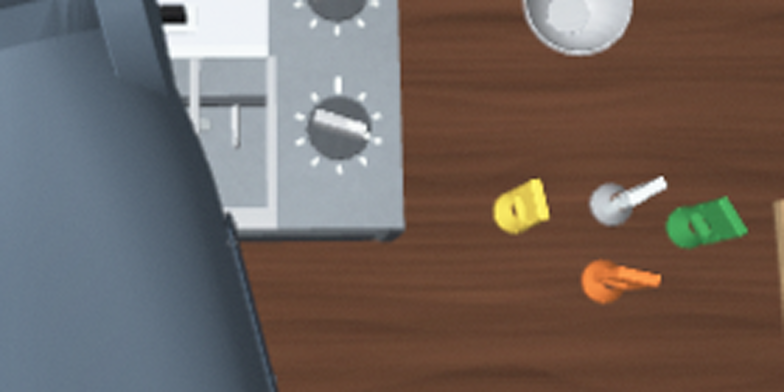

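>>> drive_tool([
  [[-78,-513,-25],[0,0,0.42]],
  [[-78,-513,-25],[0,0,0.42]],
  [[-78,-513,-25],[0,0,0.42]],
  [[-78,-513,-25],[0,0,0.42]],
  [[-78,-513,-25],[0,0,0.42]],
  [[-78,-513,-25],[0,0,0.42]],
  [[-78,-513,-25],[0,0,0.42]],
  [[-78,-513,-25],[0,0,0.42]],
  [[-78,-513,-25],[0,0,0.42]],
  [[-78,-513,-25],[0,0,0.42]],
  [[-78,-513,-25],[0,0,0.42]],
  [[-78,-513,-25],[0,0,0.42]],
])

```text
time: 25.97
ee_pos: [0.4527, -0.3613, 0.325]
eef_rot: [-3.14, 0.001, 0.418]
force: [1.7, 0.2, 0.3]
width: 0.397
```

>>> drive_tool([
  [[0,0,0],[0,0,0]],
  [[0,0,0],[0,0,0]],
  [[0,0,0],[0,0,0]],
])

```text
time: 26.22
ee_pos: [0.4537, -0.3592, 0.3254]
eef_rot: [-3.14, 0.001, 0.417]
force: [0.3, -0.5, -0.2]
width: 0.396
```

Run:
```python
from h import *
import pickle
s=env.state();print(s['time'],s['ee_pos'],s['eef_rot'],s['joints'])
c=snap('wrist','w13.png'); pickle.dump(c,open('w13.pkl','wb'))
```

```text
26.2167 [ 0.45369106 -0.35922299  0.32541212] [-3.13966010e+00  7.74937664e-04  4.17491992e-01] [-6.69818543e-01  3.97624438e-01  4.20130174e-01  1.59537335e+00
  2.12268998e-04  4.83486320e-01]
```

View pics/w13.png

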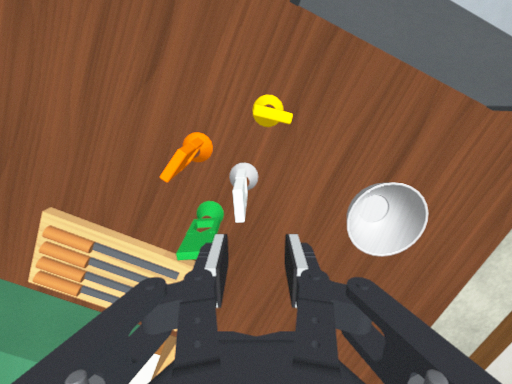

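Run:
```python
from h import *
c=cv2.imread('pics/w13.png')
cv2.imwrite('pics/c18.png',cv2.resize(c[145:265,155:275],None,fx=5,fy=5,interpolation=cv2.INTER_CUBIC))
```

```text
(no output)
```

View pics/c18.png

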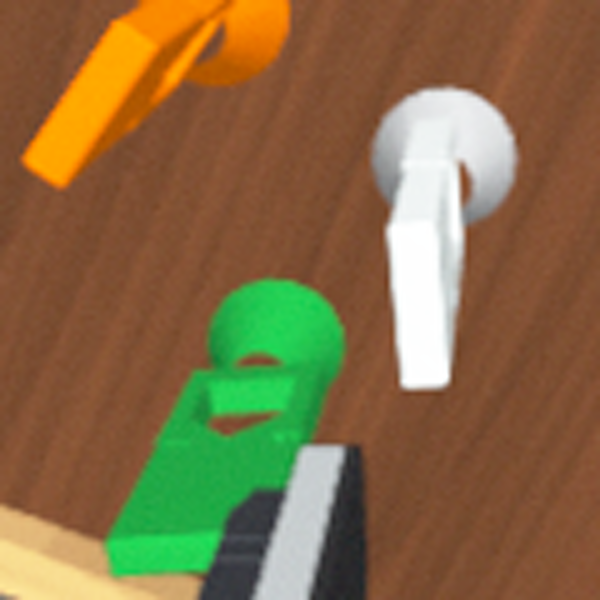

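Run:
```python
from h import *
import pickle
c=pickle.load(open('w13.pkl','rb'))
P=lambda x,y,z:ray(c,x/5+155-.4,y/5+145-.4,z)
q=[P(*p,.145) for p in [(388,229),(438,222),(402,387),(449,384)]]
print(np.round(q,4),np.mean(q,0)); 
for a,b in((0,2),(1,3)): d=q[a]-q[b];print(np.degrees(np.arctan2(-d[0],d[1])),np.linalg.norm(d))
print('cone base', ray(c,*( (445/5+154.6),(158/5+144.6)),.01))
print('green top',[P(*p,.145).round(4) for p in [(107,540),(118,574),(215,570)]], 'base',P(278,335,.01))
print('orange top',[P(*p,.145).round(4) for p in [(25,158),(62,187),(115,20),(155,40)]])
```

```text
[[ 0.4334 -0.3883  0.145 ]
 [ 0.4438 -0.3817  0.145 ]
 [ 0.4525 -0.4258  0.145 ]
 [ 0.463  -0.4202  0.145 ]] [ 0.44815745 -0.40398005  0.145     ]
26.99195348077011 0.04207179414025849
26.55156772293352 0.04300875598609904
cone base [ 0.4475738  -0.40201532  0.01      ]
green top [array([ 0.3982, -0.498 ,  0.145 ]), array([ 0.4041, -0.5066,  0.145 ]), array([ 0.4273, -0.495 ,  0.145 ])] base [ 0.41835557 -0.48656561  0.01      ]
orange top [array([ 0.3474, -0.4067,  0.145 ]), array([ 0.3576, -0.4101,  0.145 ]), array([ 0.3565, -0.3667,  0.145 ]), array([ 0.3665, -0.3674,  0.145 ])]
```

>>> drive_tool([
  [[-5.5,-44,-20],[0,0,0.05]],
  [[-5.5,-44,-40],[0,0,0.05]],
  [[-5.5,-44,-60],[0,0,0.05]],
  [[-5.5,-44,-100],[0,0,0.05]],
  [[-5.5,-44,-140],[0,0,0.05]],
  [[-5.5,-44,-175],[0,0,0.05]],
  [[-5.5,-44,-200],[0,0,0.05]],
  [[-5.5,-44,-200],[0,0,0.05]],
  [[-5.5,-44,-200],[0,0,0.05]],
])

```text
time: 27.02
ee_pos: [0.4485, -0.4021, 0.1266]
eef_rot: [-3.14, 0.001, 0.47]
force: [-0.3, -1.3, 1.5]
width: 0.396
```

>>> drive_tool([
  [[0,0,0],[0,0,0]],
  [[0,0,0],[0,0,0]],
  [[0,0,0],[0,0,0]],
  [[0,0,0],[0,0,0]],
  [[0,0,0],[0,0,0]],
  [[0,0,0],[0,0,0]],
], jaw=4)

```text
time: 27.52
ee_pos: [0.4495, -0.4043, 0.129]
eef_rot: [3.138, -0.001, 0.468]
force: [-1.5, 1.3, 7.8]
width: 0.134
```

Run:
```python
from h import *
s=env.state();print(s['time'],s['ee_pos'],s['eef_rot'],s['joints'],s['width'],s['force'])
c=snap('wrist','w14.png')
```

```text
27.5167 [ 0.44945054 -0.4042961   0.1290156 ] [ 3.13838677e+00 -1.29573736e-03  4.68120766e-01] [-7.32581819e-01  4.67566471e-01  2.85957081e-02  1.12836806e+00
  4.84241703e-05  3.70095902e-01] 0.13361128072334602 [-1.45605458  1.28734948  7.8046406 ]
```

View pics/w14.png

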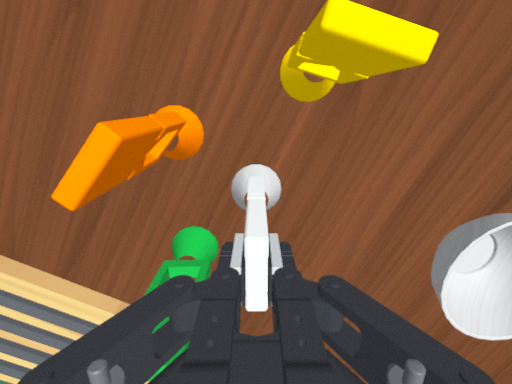

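>>> drive_tool([
  [[0,0,20],[0,0,0]],
  [[0,0,55],[0,0,0]],
  [[0,0,95],[0,0,0]],
  [[0,0,135],[0,0,0]],
  [[0,0,175],[0,0,0]],
  [[0,0,215],[0,0,0]],
  [[0,0,255],[0,0,0]],
  [[0,0,260],[0,0,0]],
  [[0,0,260],[0,0,0]],
])

```text
time: 28.32
ee_pos: [0.4491, -0.404, 0.3909]
eef_rot: [3.135, -0.003, 0.468]
force: [-0.1, 0.2, -3.2]
width: 0.129
```

>>> drive_tool([
  [[0,30,0],[0,0,-0.05]],
  [[0,70,0],[0,0,-0.1]],
  [[0,110,0],[0,0,-0.2]],
  [[5,150,0],[0,0,-0.3]],
  [[10,190,0],[0,0,-0.4]],
  [[15,230,0],[0,0,-0.468]],
  [[21,270,0],[0,0,-0.468]],
  [[21,310,0],[0,0,-0.468]],
  [[21,350,0],[0,0,-0.468]],
  [[21,390,0],[0,0,-0.468]],
  [[21,425,0],[0,0,-0.468]],
  [[21,444,0],[0,0,-0.468]],
])

```text
time: 29.32
ee_pos: [0.4686, 0.0437, 0.386]
eef_rot: [-3.141, 0.0, 0.002]
force: [-0.2, -0.4, -3.2]
width: 0.128
```

>>> drive_tool([
  [[0,0,0],[0,0,0]],
  [[0,0,0],[0,0,0]],
  [[0,0,0],[0,0,0]],
])

```text
time: 29.57
ee_pos: [0.4692, 0.04, 0.3861]
eef_rot: [3.141, 0.0, 0.0]
force: [-0.4, 0.4, -3.8]
width: 0.131
```

Run:
```python
from h import *
import pickle
c=snap('wrist','w15.png');pickle.dump(c,open('w15.pkl','wb'))
s=env.state();print(s['time'],s['ee_pos'],s['eef_rot'],s['joints'],s['width'],s['force'])
c=snap('scene','s15.png')
cv2.imwrite('pics/c19.png',cv2.resize(c['image'][100:250,220:350],None,fx=4,fy=4,interpolation=cv2.INTER_CUBIC))
```

```text
29.6167 [0.46933041 0.03965286 0.38625514] [ 3.14135053e+00  2.11081623e-04 -6.75284626e-04] [ 8.44309645e-02  1.79740161e-01  2.81513924e-01  1.67280099e+00
 -2.23305348e-04  1.65590258e+00] 0.12755888232739726 [ 0.83653254  0.18987165 -3.58450039]
```

View pics/w15.png

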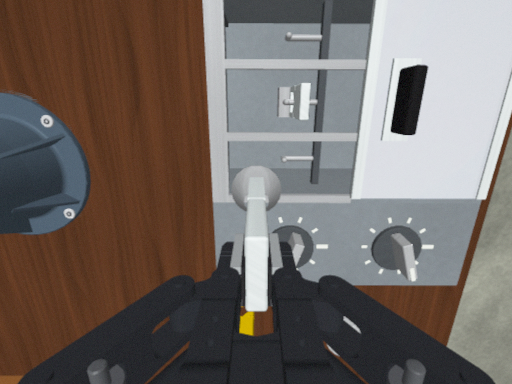

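View pics/c19.png

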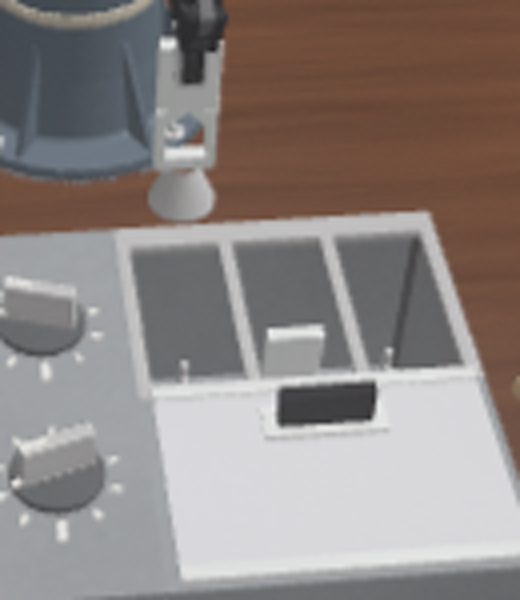

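>>> drive_tool([
  [[1,1,-30],[0,0,0]],
  [[1,1,-60],[0,0,0]],
  [[1,1,-90],[0,0,0]],
  [[1,1,-115],[0,0,0]],
  [[1,1,-140],[0,0,0]],
  [[1,1,-165],[0,0,0]],
  [[1,1,-190],[0,0,0]],
  [[1,1,-205],[0,0,0]],
  [[1,1,-209],[0,0,0]],
  [[1,1,-209],[0,0,0]],
])

```text
time: 30.5
ee_pos: [0.4699, 0.0406, 0.1768]
eef_rot: [3.141, 0.002, -0.001]
force: [-0.1, 0.1, -2.7]
width: 0.134
```

Run:
```python
from h import *
s=env.state();print(s['time'],s['ee_pos'],s['eef_rot'],s['width'],s['force'])
c=snap('wrist','w16.png')
m=ray(c,355,207,.11);print(m)
```

```text
30.5 [0.46993749 0.04057721 0.1768289 ] [ 3.14134512e+00  1.73644497e-03 -1.23861830e-03] 0.13379493647611349 [-0.10606587  0.07846513 -2.73291451]
[0.54623903 0.0447076  0.11      ]
```

View pics/w16.png

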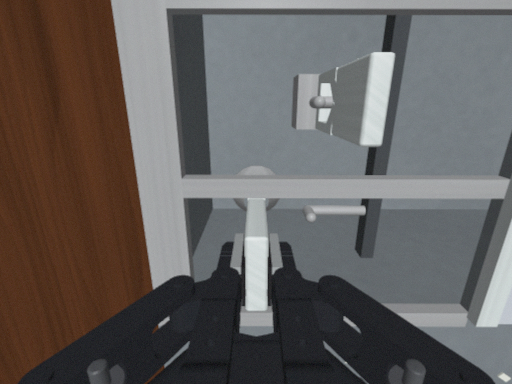

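Run:
```python
from h import *
c=snap('wrist','w16b.png');print(env.state()['ee_pos'])
for p in [(345,210)]: print('rod',ray(c,*p,.110).round(4))
for p in [(300,187),(420,314)]: print('bar',ray(c,*p,.178).round(4))
```

```text
[0.47102844 0.04094555 0.17853326]
rod [0.5399 0.0419 0.11  ]
bar [0.4917 0.0825 0.178 ]
bar [0.5673 0.0027 0.178 ]
```

>>> drive_tool([
  [[0,0,-2],[0,0,0]],
  [[10,0,-2],[0,0,0]],
  [[20,0,-2],[0,0,0]],
  [[30,0,-2],[0,0,0]],
  [[40,0,-2],[0,0,0]],
  [[50,0,-2],[0,0,0]],
  [[57,0,-2],[0,0,0]],
  [[57,0,-2],[0,0,0]],
])

```text
time: 31.27
ee_pos: [0.5292, 0.0414, 0.1757]
eef_rot: [-3.142, -0.001, -0.0]
force: [-0.3, -0.4, -2.9]
width: 0.131
```

Run:
```python
from h import *
s=env.state();print(s['time'],s['ee_pos'],s['eef_rot'],s['width'],s['force'])
c=snap('wrist','w17.png')
```

```text
31.2667 [0.5291923  0.04136034 0.17569835] [-3.14155136e+00 -1.04921011e-03 -8.33992183e-05] 0.13078208241863423 [-0.32076764 -0.43834557 -2.9352437 ]
```

View pics/w17.png

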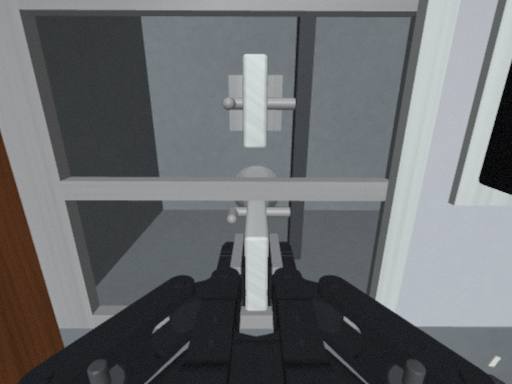

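Rod passes through the eye at (232–290, 212); square hangs upright at (255,100). Lower.

>>> drive_tool([
  [[0,0,-8],[0,0,0]],
  [[0,0,-16],[0,0,0]],
  [[0,0,-20],[0,0,0]],
  [[0,0,-22],[0,0,0]],
  [[0,0,-23],[0,0,0]],
  [[0,0,-24],[0,0,0]],
  [[0,0,-24],[0,0,0]],
])

```text
time: 31.9
ee_pos: [0.5269, 0.0413, 0.1524]
eef_rot: [3.142, -0.0, 0.0]
force: [-8.8, -0.6, 13.7]
width: 0.132
```

>>> drive_tool([
  [[1,0,2],[0,0,0]],
  [[1,0,2],[0,0,0]],
  [[1,0,2],[0,0,0]],
])

```text
time: 32.15
ee_pos: [0.5286, 0.0414, 0.1536]
eef_rot: [-3.142, -0.0, 0.0]
force: [-0.3, -0.3, -3.3]
width: 0.128
```

>>> drive_tool([
  [[0,0,0],[0,0,0]],
  [[0,0,0],[0,0,0]],
  [[0,0,0],[0,0,0]],
  [[0,0,0],[0,0,0]],
  [[0,0,15],[0,0,0]],
  [[0,0,45],[0,0,0]],
  [[0,0,85],[0,0,0]],
  [[0,0,125],[0,0,0]],
  [[0,0,165],[0,0,0]],
  [[0,0,200],[0,0,0]],
  [[0,0,200],[0,0,0]],
], jaw=34)

```text
time: 33.07
ee_pos: [0.53, 0.0415, 0.3603]
eef_rot: [-3.141, -0.009, 0.0]
force: [0.2, -0.9, 0.1]
width: 0.399
```

Run:
```python
from h import *
import pickle
s=env.state();print(s['time'],s['ee_pos'],s['eef_rot'],s['width'],s['force'])
c=snap('wrist','w18.png');c=snap('scene','s18.png')
cv2.imwrite('pics/c20.png',cv2.resize(c['image'][100:250,220:350],None,fx=4,fy=4,interpolation=cv2.INTER_CUBIC))
```

```text
33.0667 [0.52999133 0.04148447 0.36033543] [-3.14083222e+00 -9.22606592e-03  5.30745308e-06] 0.39851468163741594 [ 0.16253958 -0.87592344  0.05432431]
```

View pics/w18.png

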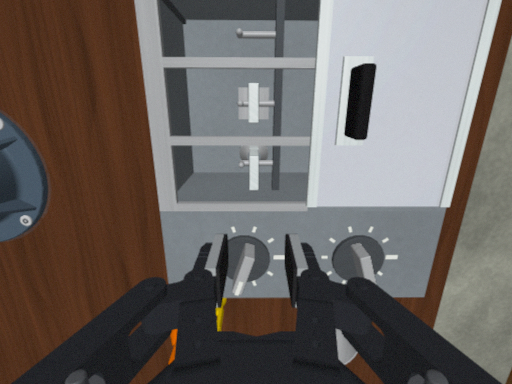

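View pics/c20.png

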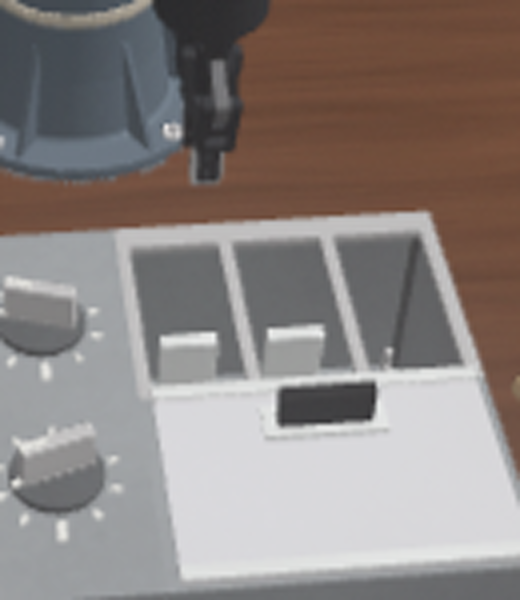

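>>> drive_tool([
  [[105,80,0],[0,0,0]],
  [[105,80,0],[0,0,0]],
  [[105,80,0],[0,0,0]],
  [[105,80,0],[0,0,0]],
  [[105,80,-40],[0,0,0]],
  [[105,80,-80],[0,0,0]],
  [[105,80,-80],[0,0,0]],
  [[105,80,-80],[0,0,0]],
], jaw=40)

```text
time: 33.83
ee_pos: [0.6313, 0.121, 0.2682]
eef_rot: [3.14, 0.009, 0.0]
force: [0.1, 0.6, -0.1]
width: 0.469
```

>>> drive_tool([
  [[3,0,-30],[0,0,0]],
  [[3,0,-55],[0,0,0]],
  [[3,0,-64],[0,0,0]],
  [[3,0,-64],[0,0,0]],
  [[3,0,-64],[0,0,0]],
])

```text
time: 34.25
ee_pos: [0.6367, 0.1214, 0.2109]
eef_rot: [-3.141, -0.001, -0.0]
force: [-1.3, 0.9, -0.1]
width: 0.47
```

>>> drive_tool([
  [[0,0,0],[0,0,0]],
  [[0,0,0],[0,0,0]],
  [[0,0,0],[0,0,0]],
  [[0,0,0],[0,0,0]],
  [[0,0,0],[0,0,0]],
  [[0,0,0],[0,0,0]],
], jaw=5)

```text
time: 34.75
ee_pos: [0.6357, 0.1215, 0.2116]
eef_rot: [-3.141, 0.0, 0.0]
force: [-15.9, -1.1, 14.2]
width: 0.152
```

>>> drive_tool([
  [[-15,0,0],[0,0,0]],
  [[-40,0,0],[0,0,0]],
  [[-65,0,0],[0,0,0]],
  [[-90,0,0],[0,0,0]],
  [[-115,0,0],[0,0,0]],
  [[-138,0.5,0],[0,0,0]],
  [[-155,0.5,0],[0,0,0]],
  [[-166,0.5,0],[0,0,0]],
  [[-173,0.5,0],[0,0,0]],
  [[-176,0.5,0],[0,0,0]],
  [[-176,0.5,0],[0,0,0]],
])

```text
time: 35.67
ee_pos: [0.4635, 0.1221, 0.2116]
eef_rot: [-3.141, -0.008, -0.0]
force: [17.7, -0.8, -2.0]
width: 0.151
```

>>> drive_tool([
  [[1,0,0],[0,0,0]],
  [[1,0,0],[0,0,0]],
  [[1,0,0],[0,0,0]],
  [[1,0,0],[0,0,0]],
  [[1,0,35],[0,0,0]],
  [[1,0,75],[0,0,0]],
  [[40,-30,90],[0,0,0.1]],
  [[80,-60,90],[0,0,0.2]],
  [[120,-100,90],[0,0,0.311]],
  [[160,-140,90],[0,0,0.311]],
  [[198,-180,90],[0,0,0.311]],
  [[200,-194,90],[0,0,0.311]],
], jaw=40)

```text
time: 36.67
ee_pos: [0.6426, -0.0489, 0.2992]
eef_rot: [-3.141, 0.0, 0.312]
force: [0.8, 0.8, 1.4]
width: 0.471
```

>>> drive_tool([
  [[0,0,0],[0,0,0]],
  [[0,0,0],[0,0,0]],
  [[0,0,0],[0,0,0]],
])

```text
time: 36.92
ee_pos: [0.6412, -0.0475, 0.2992]
eef_rot: [-3.141, 0.001, 0.311]
force: [0.2, 0.4, 0.1]
width: 0.472
```

Run:
```python
from h import *
s=env.state();print(s['time'],s['ee_pos'],s['eef_rot'],s['width'],s['force'])
c=snap('wrist','w19.png')
```

```text
36.9167 [ 0.6412129  -0.04746257  0.29918283] [-3.14104525e+00  6.18187582e-04  3.10594171e-01] 0.47247810743226715 [0.24356694 0.43910902 0.10782948]
```

View pics/w19.png

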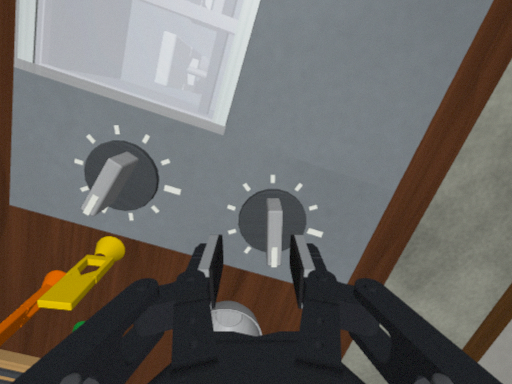

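>>> drive_tool([
  [[23,-25,-10],[0,0,0]],
  [[23,-25,-20],[0,0,0]],
  [[23,-25,-30],[0,0,0]],
  [[23,-25,-60],[0,0,0]],
  [[23,-25,-85],[0,0,0]],
  [[23,-25,-91],[0,0,0]],
  [[23,-25,-91],[0,0,0]],
  [[23,-25,-91],[0,0,0]],
])

```text
time: 37.63
ee_pos: [0.6643, -0.0719, 0.2103]
eef_rot: [3.141, -0.001, 0.312]
force: [-0.4, 0.0, 0.4]
width: 0.468
```

>>> drive_tool([
  [[0,0,0],[0,0,0]],
  [[0,0,0],[0,0,0]],
  [[0,0,0],[0,0,0]],
  [[0,0,0],[0,0,0]],
  [[0,0,0],[0,0,0]],
  [[0,0,0],[0,0,0]],
], jaw=5)

```text
time: 38.13
ee_pos: [0.6656, -0.0723, 0.2104]
eef_rot: [3.141, -0.004, 0.311]
force: [2.0, 2.2, 8.1]
width: 0.145
```

Rotate by 71.9° (to yaw 1.567).

>>> drive_tool([
  [[0,0,1],[0,0,0.11]],
  [[0,0,1],[0,0,0.22]],
  [[0,0,1],[0,0,0.33]],
  [[0,0,1],[0,0,0.44]],
  [[0,0,1],[0,0,0.55]],
  [[0,0,1],[0,0,0.66]],
  [[0,0,1],[0,0,0.77]],
  [[0,0,1],[0,0,0.88]],
  [[0,0,1],[0,0,0.99]],
  [[0,0,1],[0,0,1.1]],
  [[0,0,1],[0,0,1.2]],
  [[0,0,1],[0,0,1.256]],
])

```text
time: 39.13
ee_pos: [0.6662, -0.0716, 0.2105]
eef_rot: [3.138, -0.002, 1.574]
force: [12.0, 8.1, -4.1]
width: 0.139
```

>>> drive_tool([
  [[0,0,0],[0,0,0]],
  [[0,0,0],[0,0,0]],
])

```text
time: 39.3
ee_pos: [0.6662, -0.0716, 0.2105]
eef_rot: [3.138, -0.002, 1.568]
force: [11.8, 7.0, -3.8]
width: 0.137
```

>>> drive_tool([
  [[0,0,0],[0,0,0]],
  [[0,0,0],[0,0,0]],
  [[0,0,0],[0,0,0]],
  [[0,0,0],[0,0,0]],
  [[0,0,30],[0,0,0]],
  [[0,0,70],[0,0,0]],
  [[-30,0,110],[0,0,0]],
  [[-60,0,150],[0,0,0]],
  [[-100,0,180],[0,0,0]],
  [[-100,0,180],[0,0,0]],
  [[-100,0,180],[0,0,0]],
], jaw=40)

```text
time: 40.22
ee_pos: [0.5624, -0.0729, 0.395]
eef_rot: [3.134, 0.001, 1.566]
force: [-0.0, -0.9, 1.0]
width: 0.465
```

Run:
```python
from h import *
import pickle
s=env.state();print(s['time'],s['ee_pos'],s['eef_rot'],s['width'],s['force'])
c=snap('wrist','w20.png');pickle.dump(c,open('w20.pkl','wb'))
S=snap('scene','s20.png');pickle.dump(S,open('s20.pkl','wb'))
T=snap('top','t20.png');pickle.dump(T,open('t20.pkl','wb'))
```

```text
40.2167 [ 0.56242233 -0.07286634  0.39503829] [3.13444092e+00 1.07257637e-03 1.56646737e+00] 0.4650560923372839 [-9.84611398e-04 -9.10323353e-01  1.00749494e+00]
```

View pics/w20.png

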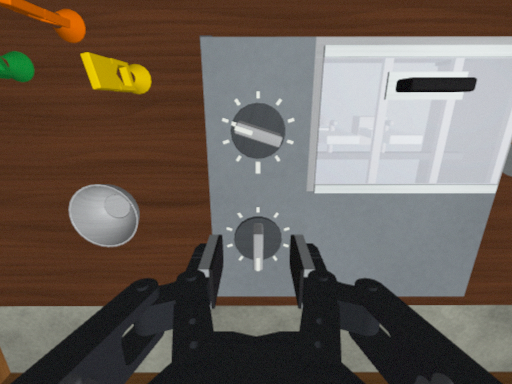

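View pics/s20.png

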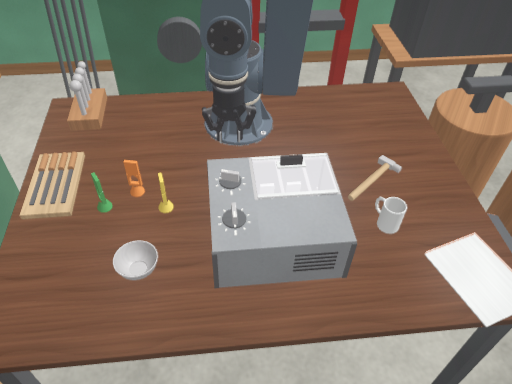

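View pics/t20.png

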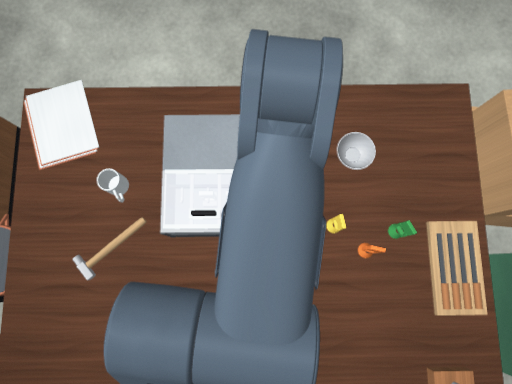

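Run:
```python
from h import *
import pickle
c=pickle.load(open('w20.pkl','rb'));im=c['image']
S=pickle.load(open('s20.pkl','rb'))
def dark(c,box,z,th=60):
    im=c['image'];x0,x1,y0,y1=box
    m=(im.max(2)<th).astype(np.uint8);mm=np.zeros_like(m);mm[y0:y1,x0:x1]=m[y0:y1,x0:x1]
    n,l,st,ce=cv2.connectedComponentsWithStats(mm);i=1+np.argmax(st[1:,4])
    W=np.array([ray(c,u,v,z)for u,v in np.argwhere(l==i)[:,::-1]]);print(W.mean(0).round(4))
dark(S,(270,310,150,170),.2025,90)
a=cv2.resize(im[195:285,215:305],None,fx=4,fy=4,interpolation=cv2.INTER_CUBIC)
b=cv2.resize(im[85:175,215:305],None,fx=4,fy=4,interpolation=cv2.INTER_CUBIC)
cv2.imwrite('pics/c21.png',np.hstack([a,b]))
cv2.imwrite('pics/c22.png',cv2.resize(S['image'][140:285,200:355],None,fx=5,fy=4,interpolation=cv2.INTER_CUBIC))
```

```text
[0.4629 0.1233 0.2025]
```

View pics/c21.png

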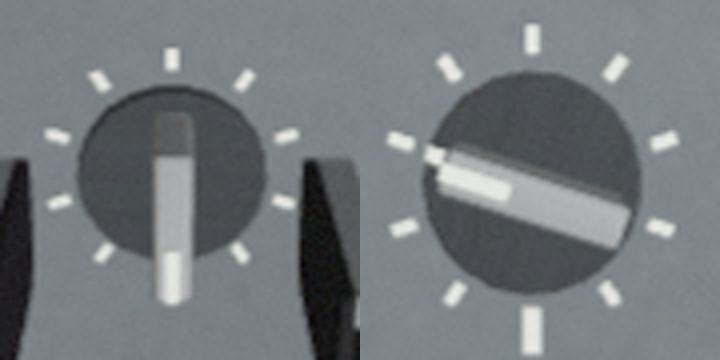

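View pics/c22.png

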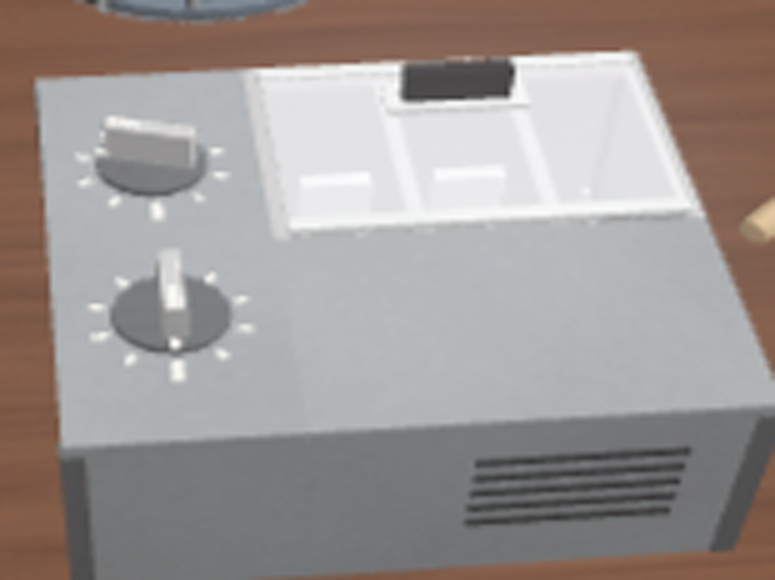

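All checks are fine; handing in.

```bash
python3 -c "
from cell import env
print(env.finish_job())"
```

```text
the job is handed in; nothing more can be done
None
```

The job is done and handed in at about 40 s; the round gauge was absent today, so only the square and tapered gauges were hung.

**What I did:**
- I set the nearer dial to mark 3 (measured 107–108.5°) and the farther dial to mark 2 (measured 71.7°), then opened the shutter fully.
- I hung the square gauge on the middle hook and the tapered gauge on the right hook. The green, orange and yellow look-alikes were left alone.
- I then shut the shutter and turned the farther dial back to 0.

**Last checks:**
- **Shutter:** the final picture puts the handle at x = 0.463 m, which matches the fully-shut stop at about 0.4637 m.
- **Dials:** the farther pointer is on the long zero mark and the nearer one is still at mark 3.
- **Gauges:** both look upright and level on their hooks, seen through the clear shutter.
- **Frame and bystanders:** I felt no contact while passing gauges or gripper through the windows. The bowl, mug and hammer look unmoved in the pictures; I did not measure them.

**Disagreements and rough spots:**
- **Shutter travel:** the shutter started about 8 mm ajar, so my first opening stopped at 164 mm. I ran it to both stops to check, measured 172 mm of travel, and reopened it fully before hanging anything.
- **Force peak:** pushing at the open stop on that first try briefly took the wrist force to about 90 N, under the 120 N limit.
- **Square gauge:** right after release it looked slightly tilted in one picture; in later pictures it hung level.

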